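# Load spray cans and wind them in to the marking head

## Task

Get the three spray cans ready for date marking: take the loose cap off every can that has one and leave the caps in the compartments of the wooden tray, and stand every can upright in a pocket of the carriage, one to a pocket. Only when all are loaded, turn the handwheel clockwise until the carriage's pointers stand at the white set line, then press the start button once the carriage is there; leave the small carton and the bearing ring alone.

Things in the scene. Friction and masses are not known exactly. Their poses are not given: they have to be found in the camera images.
- can1: Red 52 mm diameter spray can with a white band, 0.2 kg: straight wall up to 100 mm, then a flat metal shoulder 48 mm across at 106 mm, a collar 30 mm across up to 112 mm and a thin spray stem (10 mm across) up to 124 mm. Origin: centre of its underside; z up along the can. Starts upright on the bench, with or without its cap (151 mm tall with it).
- can2: Red 52 mm diameter spray can with a white band, 0.2 kg: straight wall up to 100 mm, then a flat metal shoulder 48 mm across at 106 mm, a collar 30 mm across up to 112 mm and a thin spray stem (10 mm across) up to 124 mm. Origin: centre of its underside; z up along the can. Starts upright on the bench, with or without its cap (151 mm tall with it).
- can3: Red 52 mm diameter spray can with a white band, 0.2 kg: straight wall up to 100 mm, then a flat metal shoulder 48 mm across at 106 mm, a collar 30 mm across up to 112 mm and a thin spray stem (10 mm across) up to 124 mm. Origin: centre of its underside; z up along the can. Starts upright on the bench, with or without its cap (151 mm tall with it).
- cap1: Loose white plastic cap of can 1: a cup 42 mm across, 45 mm tall, 3 mm wall, closed at the top, no threads; it only rests on the can's shoulder over the collar with 3 mm play, so it lifts straight off. About 20 g; a firm but moderate grip (20 to 40 N) is enough. Origin: centre of its open rim (its lower end on the can); z towards its closed end.
- capmid1 (a point): The middle of cap 1, on its axis 22.5 mm from either end.
- cap2: Loose white plastic cap of can 2: a cup 42 mm across, 45 mm tall, 3 mm wall, closed at the top, no threads; it only rests on the can's shoulder over the collar with 3 mm play, so it lifts straight off. About 20 g; a firm but moderate grip (20 to 40 N) is enough. Origin: centre of its open rim (its lower end on the can); z towards its closed end.
- capmid2 (a point): The middle of cap 2, on its axis 22.5 mm from either end.
- cap3: Loose white plastic cap of can 3: a cup 42 mm across, 45 mm tall, 3 mm wall, closed at the top, no threads; it only rests on the can's shoulder over the collar with 3 mm play, so it lifts straight off. About 20 g; a firm but moderate grip (20 to 40 N) is enough. Origin: centre of its open rim (its lower end on the can); z towards its closed end.
- capmid3 (a point): The middle of cap 3, on its axis 22.5 mm from either end.
- cap_tray: Pale wooden tray, 0.6 kg, lying loose on the bench, 68 x 200 mm, 22 mm tall, with three square compartments in a row along its y axis, each about 60 x 61 mm inside, centred at y = -65.3, 0 and +65.3 mm, floor 4 mm above the bench, walls 4 mm thick, 22 mm high. Origin: centre of its underside. x across the row, y along the row, z up.
- shuttle: The marking machine's dark bed, fixed to the bench, 260 mm (its x, away from the robot) by 250 mm (its y) and 20 mm high; origin: centre of its underside. A dark marking head 95 mm high stands across its far end, 80 mm beyond the origin. The handwheel stands on a pedestal on its right (-y) side, the start box on its left (+y) side.
- carriage_mid (a point): Centre of the carriage's pocket floor, 35 mm above the bench. Aluminium carriage 74 x 210 mm, sliding along the bed's x, moved only by the handwheel; three square pockets in a row along y, each 62 x 62 mm inside, walls 6 mm thick, 15 mm above the floor. Axes parallel to the bed's (x towards the marking head).
- pocket0 (a point): Centre of the floor of carriage pocket 0 (0 the rightmost, 68 mm apart); one can goes in a pocket.
- pocket1 (a point): Centre of the floor of carriage pocket 1 (0 the rightmost, 68 mm apart); one can goes in a pocket.
- pocket2 (a point): Centre of the floor of carriage pocket 2 (0 the rightmost, 68 mm apart); one can goes in a pocket.
- set_line (a point): Point above the middle of the bed on the white set line (seen on the strips at both ends of the carriage). The carriage is at the line when the black pointers at the middle of its two ends stand at it, i.e. when carriage_mid has the line's x in the bed's frame; within 4 mm will do.
- handwheel (a joint): Angle of the horizontal handwheel about its upright axis, rad, growing CLOCKWISE seen from above, from 0 to stops at 5.6. It winds the carriage in towards the marking head by 16 mm per rad; the carriage is at the set line at 4.40 rad. At the start it reads 0 to 0.8. It turns with a drag of about 0.15 N m and stays where it is left.
- wheel_hub (a point): On the wheel's axis at rim height, 115 mm above the bench. Round steel rim, 120 mm centreline diameter, 14 mm thick, no crank handle; hub 28 mm across; three 10 mm spokes 120 degrees apart, one (white index on the rim) pointing along the bed's +x at angle 0. Grip the rim from above between spokes, one finger inside, one outside. Pedestal below: 70 x 70 mm, 75 mm high.
- start (a joint): Travel of the start button, m, 0 when up, 0.006 fully pressed (about 5 N); it springs back. Starts the marking; counts as pressed beyond 0.004.
- start_top (a point): Centre of the top of the round grey start button, 30 mm across, pressed straight down; it stands on the grey start box to the left of the bed.
- carton: Small loose cardboard box 60 x 80 x 40 mm; bystander, leave alone. Origin: centre of underside.
- bearing: Loose steel bearing ring 60 mm across, 18 mm tall, lying on the bench; bystander, leave alone. Origin: centre of underside.
Things that resemble listed ones, but are neither listed nor needed, are in the scene too. Several things have the shape of the cap_tray; the one meant has the colours described above.

How it is judged (in metres and radians):
On the way, in this order (a step that is already met when the one before it is completed fails the run):
1. every can stands in a carriage pocket and every cap lies in the tray, before the carriage is wound in (x of capmid1 in the frame of cap_tray between -0.032 and 0.032 m and y of capmid1 in the frame of cap_tray between -0.098 and 0.098 m and z of each of capmid1, capmid2, capmid3 in the frame of cap_tray below 0.031 m and linear speed of each of cap1, can1, cap2, can2, cap3, can3 below 0.03 m/s and x of can1 in the frame of carriage_mid between -0.03 and 0.03 m and y of can1 in the frame of carriage_mid between -0.1 and 0.1 m and z of can1 in the frame of carriage_mid between -0.005 and 0.005 m and angle between each of can1, can2, can3's own z axis and vertical below 0.1 rad and x of capmid2 in the frame of cap_tray between -0.032 and 0.032 m and y of capmid2 in the frame of cap_tray between -0.098 and 0.098 m and x of can2 in the frame of carriage_mid between -0.03 and 0.03 m and y of can2 in the frame of carriage_mid between -0.1 and 0.1 m and z of can2 in the frame of carriage_mid between -0.005 and 0.005 m and x of capmid3 in the frame of cap_tray between -0.032 and 0.032 m and y of capmid3 in the frame of cap_tray between -0.098 and 0.098 m and x of can3 in the frame of carriage_mid between -0.03 and 0.03 m and y of can3 in the frame of carriage_mid between -0.1 and 0.1 m and z of can3 in the frame of carriage_mid between -0.005 and 0.005 m and value of joint handwheel below 1.6 rad), for 0.2 s.
2. the handwheel has been wound so that the carriage stands at the set line (value of joint handwheel between 4.15 and 4.65 rad and velocity of joint handwheel between -0.05 and 0.05 rad/s), for 0.3 s.
3. the start button is pressed with the carriage at the line (value of joint start above 0.004 m and value of joint handwheel between 4.15 and 4.65 rad), for 0.05 s.
At the end, for the whole second after the job is handed in: Every can present stands upright in a carriage pocket and every cap present lies in a tray compartment (any way up, down on its floor), all at rest; the handwheel is within 0.25 rad of 4.40 rad (carriage within 4 mm of the set line), the start button has been pressed after that and released (all of step 2 and x of capmid1 in the frame of cap_tray between -0.032 and 0.032 m and y of capmid1 in the frame of cap_tray between -0.098 and 0.098 m and z of each of capmid1, capmid2, capmid3 in the frame of cap_tray below 0.031 m and linear speed of each of cap1, can1, cap2, can2, cap3, can3 below 0.03 m/s and x of can1 in the frame of carriage_mid between -0.03 and 0.03 m and y of can1 in the frame of carriage_mid between -0.1 and 0.1 m and z of can1 in the frame of carriage_mid between -0.005 and 0.005 m and angle between each of can1, can2, can3's own z axis and vertical below 0.1 rad and x of capmid2 in the frame of cap_tray between -0.032 and 0.032 m and y of capmid2 in the frame of cap_tray between -0.098 and 0.098 m and x of can2 in the frame of carriage_mid between -0.03 and 0.03 m and y of can2 in the frame of carriage_mid between -0.1 and 0.1 m and z of can2 in the frame of carriage_mid between -0.005 and 0.005 m and x of capmid3 in the frame of cap_tray between -0.032 and 0.032 m and y of capmid3 in the frame of cap_tray between -0.098 and 0.098 m and x of can3 in the frame of carriage_mid between -0.03 and 0.03 m and y of can3 in the frame of carriage_mid between -0.1 and 0.1 m and z of can3 in the frame of carriage_mid between -0.005 and 0.005 m and value of joint start below 0.002 m); the robot touches nothing.
It fails at once if the carton is pushed more than 3 cm (distance of carton from where it was at the start of the episode above 0.03 m).
It fails at once if the bearing is pushed more than 3 cm (distance of bearing from where it was at the start of the episode above 0.03 m).
Of cap1, cap2, cap3 only 1 to 3 are there at a start; the rules pass over those that are not, and their reading is None.
At some moment in a run one of cap_tray may be knocked a few centimetres aside while the robot is not near it.
It also fails if it takes over 210 s, if anything falls off the work surface, if the arm or the gripper's body presses on something with over 40 N, if the wrist force passes 120 N, or if a joint passes its speed limit or range.

## Robot

A 6-joint arm with a two-finger parallel gripper is mounted at the origin on the work surface. World frame = base frame: x ahead of the robot, y to its left, z up, the work surface at z = 0. Lengths are in mm, angles in rad, forces in N, time in s.
With the tool pointing down it reaches from about 300 to 775 mm from the base axis. Payload 14.6 kg.
Tool frame: the origin (TCP) lies between the finger pads; the fingertips stand 8 mm ahead of it and the grasp point (between the pads) lies 11 mm behind it; y points along the fingers, x is the direction in which the jaws open and shut, and the axes are right-handed (so a half turn about y gives the same grasp; the last joint's range is limited). The gripper opens to 94 mm and grips with 3 to 60 N. Pads are 16 mm wide; open, the fingers measure 119 mm over their backs; the gripper's body (75 mm by 177 mm) begins 78 mm behind the grasp point.
Start: joints at [1.131, 0.3, 1.521, -0, 1.321, -0.067], TCP at [200.32, 512.212, 213.446] pointing down, gripper open.
Joint ranges: [-3.03, 3.03], [-0.79, 2.21], [0.23, 2.52], [-1.04, 4.18], [0, 3.07], [-2.55, 2.55]. Speed limits (rad/s): [2.22, 2.22, 2.57, 3.14, 3.14, 3.14].

## Interface

Orientations are given as [roll, pitch, yaw] about the fixed x, y, z axes, in that order (R = Rz(yaw) Ry(pitch) Rx(roll)).
In Python, from cell import read_state, imaging, order gives the robot as it stands. The module is installed in compiled form; this text tells all that it offers.
- The arm moves only by the shell command python3 -m handwheel 'ROWS' [FORCE]. ROWS is JSON, a list that holds one entry, the list of rows, each a list of 7 numbers: the shift along the tool's x, y, z in mm, then the turn, a rotation vector about the tool's x, y, z in degrees, then the opening, from -1 (shut) to 1 (fully open), so that 0 is half open. A call has 1 to 5 rows; each row is the pose to reach, as a shift and turn from the pose measured when the call began, along the tool's axes at that moment; what a row does not reach only later rows make up. A row lasts 1/12 s, in which the tool goes at most 41.7 mm and 7.16 degrees, less where a joint would pass 70% of its speed; a pose out of reach is approached as far as the arm can. A call with a gripper value outside its range is refused whole. The fingers move at their own pace and stop on an object; FORCE is the grip in N (left out, the last holds). Time passes only in rows, so rows that repeat a pose let the fingers close. It gives the time, the measured TCP pose, the force and the opening at its end, in the units of the state.
- read_state(): the state, without advancing time (a new reading comes with each control period).
- imaging.camera(name): name is "scene" or "side" or "wrist"; returns (picture, depth): 420x560x3 uint8, red, green, blue; 420x560 float32, mm along the optical axis (not along the pixel's ray), 0 where there is no reading.
- imaging.get_calibration(name): a dict with "mtx" (3x3 intrinsics, pixels), "world_from_camera" (4x4, takes a point from camera to world coordinates); the wrist camera has in their place "hand_eye" (4x4, takes a point from camera to tool coordinates, whose origin is the TCP and whose axes are the tool frame's). Camera axes: x right, y down, z forward; pixel columns grow to the right and rows downward; lengths in mm; the calibration is good to about 2 mm. A picture is of the moment at which its call begins: read the wrist's pose just before it. get_calibration takes no time and is no camera call.
- order.sign_off(): hands the job in, once; it reports no verdict.
The state is a dict: "clock": time; "joints": joint angles; "qd": joint speeds; "effort": joint torques, N m; "eef_pos": TCP position; "eef_rot": TCP orientation; "wrist_force": force on the tool from outside, world axes, zero at the start; "moment": the same for the moment, N m; "finger_gap": finger opening in mm.
Only numpy, scipy, OpenCV 4.12 (cv2) and the standard library are available. Lean on these libraries where they do the work, as an engineer would, in place of code of your own. Each camera call takes 0.05 s, during which the arm holds its last target.

## Working session

There is one attempt and no reset: what is moved stays moved. The work goes in short steps, Python scripts to look and compute and a shell command to move; the robot and the scene stay as the last step left them, time stands still between calls to the robot, and variables do not carry over. Pictures are saved under pics/ and viewed, and the job is handed in when it is done.

```bash
mkdir -p pics; ls; python3 - <<'E'
from cell import read_state, imaging
import cv2,numpy as np
print(read_state())
for n in ["scene","side","wrist"]:
    p,d=imaging.camera(n); cv2.imwrite(f"pics/{n}0.png",p[:,:,::-1]); np.savez(f"pics/{n}0.npz",p=p,d=d)
    print(n,imaging.get_calibration(n))
E
```

```text
pics
{'clock': 0.0, 'joints': array([ 1.13138856e+00,  3.00485516e-01,  1.52154212e+00, -1.64457531e-05,
        1.32073192e+00, -6.65786816e-02]), 'qd': array([ 1.28223336e-03,  1.55936100e-05,  1.07750756e-04, -1.78728409e-04,
        1.85173871e-03, -8.23784610e-04]), 'effort': array([ 1.69344908e-04, -5.31822038e+01, -3.52738917e+01,  7.08097452e-02,
        2.45916046e-02, -9.64189940e-05]), 'eef_pos': array([200.22896521, 511.99331821, 212.89491016]), 'eef_rot': array([-1.57073459e+00,  1.16537645e-03,  1.19797136e+00]), 'wrist_force': array([ 0.50744153,  0.16942497, -0.4899944 ]), 'moment': array([0.04486154, 0.02622786, 0.02979726]), 'finger_gap': 94.00858164509815}
scene {'mtx': array([[393.46940088,   0.        , 285.36078018],
       [  0.        , 393.46940088, 210.93139234],
       [  0.        ,   0.        ,   1.        ]]), 'world_from_camera': array([[-9.99972622e-02,  6.57698341e-01, -7.46614653e-01,
         1.25587174e+03],
       [ 9.94959917e-01,  7.17062661e-02, -7.00926177e-02,
         1.14108617e+02],
       [ 7.43715061e-03, -7.49860723e-01, -6.61553917e-0
[... 469 characters left out ...]
+02],
       [-3.90444599e-03, -6.64368051e-01, -7.47395376e-01,
         1.30060055e+03],
       [ 0.00000000e+00,  0.00000000e+00,  0.00000000e+00,
         1.00000000e+00]])}
wrist {'mtx': array([[360.66753595,   0.        , 279.63396286],
       [  0.        , 360.66753595, 206.86184757],
       [  0.        ,   0.        ,   1.        ]]), 'hand_eye': array([[ 9.99999792e-01,  6.38110620e-04, -8.90829288e-05,
        -1.28187608e+00],
       [ 2.35516668e-04, -2.33333638e-01,  9.72396708e-01,
        -1.72476600e+02],
       [ 5.99710623e-04, -9.72396527e-01, -2.33333740e-01,
         6.73856041e+01],
       [ 0.00000000e+00,  0.00000000e+00,  0.00000000e+00,
         1.00000000e+00]])}
```

View images.

View pics/scene0.png

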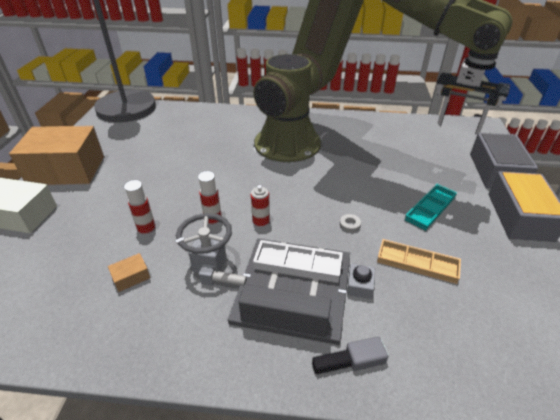

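View pics/side0.png

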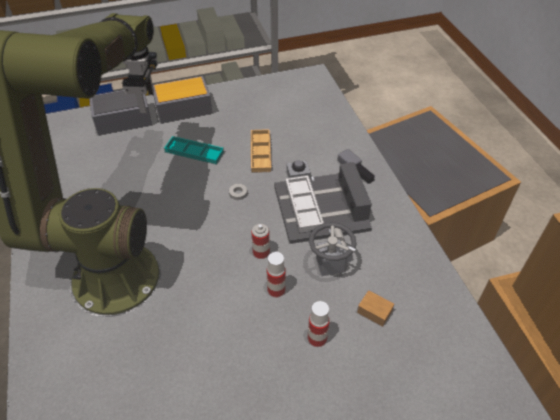

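View pics/wrist0.png

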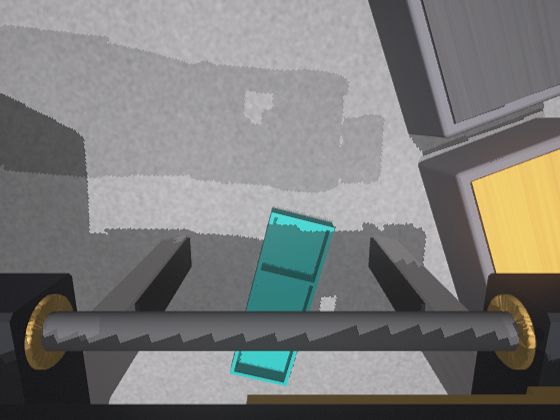

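```bash
cat > h.py <<'E'
from cell import read_state, imaging
import cv2,numpy as np,sys
from scipy.spatial.transform import Rotation as Ro
np.set_printoptions(precision=1,suppress=True,linewidth=160)
def grab(n,save=None):
    st=read_state(); p,d=imaging.camera(n); c=imaging.get_calibration(n)
    if n=="wrist":
        T=np.eye(4);T[:3,:3]=Ro.from_euler('xyz',st['eef_rot']).as_matrix();T[:3,3]=st['eef_pos'];T=T@c['hand_eye']
    else: T=c['world_from_camera']
    if save: cv2.imwrite(f"pics/{save}.png",p[:,:,::-1])
    return p,d,c['mtx'],T
def cloud(d,K,T):
    v,u=np.mgrid[:d.shape[0],:d.shape[1]]
    P=np.stack([(u-K[0,2])/K[0,0]*d,(v-K[1,2])/K[1,1]*d,d],-1)
    return P@T[:3,:3].T+T[:3,3]
def ray(uv,z,K,T):
    uv=np.atleast_2d(uv).astype(float)
    r=np.c_[(uv-K[:2,2])/np.diag(K)[:2],np.ones(len(uv))]@T[:3,:3].T
    return T[:3,3]+r*((z-T[2,3])/r[:,2])[:,None]
def st():
    s=read_state();R=Ro.from_euler('xyz',s['eef_rot']).as_matrix()
    print('t',round(s['clock'],2),'pos',s['eef_pos'],'yaw',np.degrees(s['eef_rot']).round(2),'gap',round(s['finger_gap'],1),'F',s['wrist_force'],'q',s['joints'].round(3))
    return s,R
def togo(x,y,z,yaw=None):
    """print shift in tool axes & yaw turn (about tool y) to reach TCP pos; yaw(deg)= world angle of tool x"""
    s,R=st(); d=R.T@(np.array([x,y,z])-s['eef_pos'])
    print('togo tool mm',d)
    if yaw is not None:
        Rt=Ro.from_euler('xyz',[-90,0,yaw],degrees=True).as_matrix()
        print('rotvec deg',np.degrees(Ro.from_matrix(R.T@Rt).as_rotvec()))
def hsv(p): return cv2.cvtColor(p,cv2.COLOR_RGB2HSV)
E
cat > top.py <<'E'
from h import *
# top-down map: x 200..900 down? px = (y) ; 1px=1.25mm
out=np.zeros((600,800,3),np.uint8);hm=np.full((600,800),-1e9)
for n in sys.argv[2:]:
    p,d,K,T=grab(n);P=cloud(d,K,T);ok=(d>0)
    x,y,z=P[ok].T;c=p[ok]
    r=((900-x)/1.25).astype(int);cc=((500-y)/1.25).astype(int)
    m=(r>=0)&(r<600)&(cc>=0)&(cc<800)&(z<250)&(z>-20)
    o=np.argsort(z[m]);r,cc,z,c=r[m][o],cc[m][o],z[m][o],c[m][o]
    g=z>hm[r,cc]
    out[r[g],cc[g]]=c[g];hm[r[g],cc[g]]=z[g]
cv2.imwrite(f"pics/{sys.argv[1]}.png",out[:,:,::-1])
E
python3 top.py top0 side scene
```

```text
(no output)
```

View pics/top0.png

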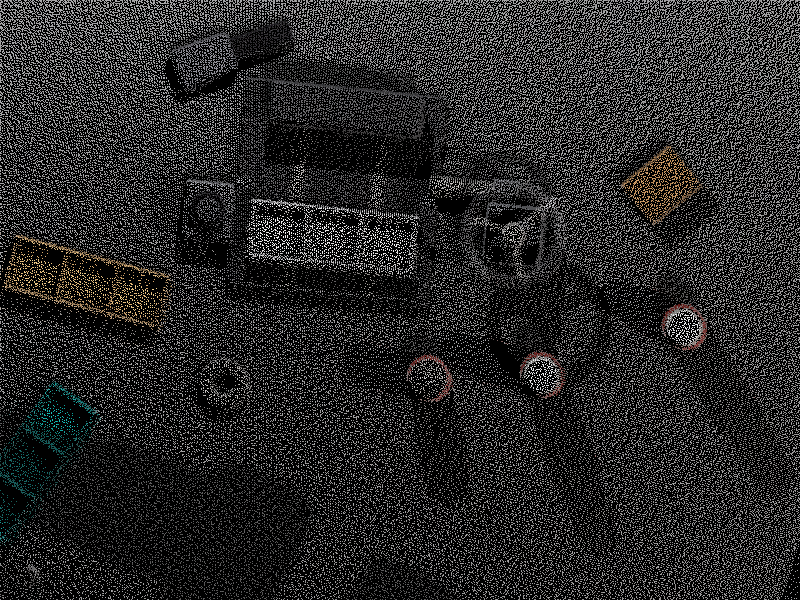

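```bash
cat > meas.py <<'E'
from h import *
def circ(xy):
    A=np.c_[2*xy,np.ones(len(xy))];s=np.linalg.lstsq(A,(xy**2).sum(1),rcond=None)[0]
    return s[:2],np.sqrt(s[2]+s[:2]@s[:2])
for n in ["scene","side"]:
    p,d,K,T=grab(n);P=cloud(d,K,T);H=hsv(p);ok=d>0
    print(n)
    bench=P[ok&(np.hypot(P[...,0]-450,P[...,1]-100)<60)]; print(' bench z',np.median(bench[:,2]),bench[:,2].std())
    for nm,c,zc in [("A",(491,-356),151),("B",(432,-179),151),("C",(426,-37),106)]:
        m=ok&(np.hypot(P[...,0]-c[0],P[...,1]-c[1])<40)&(P[...,2]>zc-4)&(P[...,2]<zc+5)
        q=P[m]; e=cv2.minEnclosingCircle(q[:,:2].astype(np.float32)) if len(q)>3 else None
        print(' top',nm,len(q),np.median(q,0) if len(q) else '',e)
        m=ok&(np.hypot(P[...,0]-c[0],P[...,1]-c[1])<40)&(P[...,2]>10)&(P[...,2]<98)&(H[...,1]>120)
        q=P[m];print(' wall',len(q),circ(q[:,:2]))
    # wood tray
    m=ok&(abs(P[...,0]-547)<80)&(abs(P[...,1]-391)<130)&(P[...,2]>19)&(P[...,2]<26)
    q=P[m];print(' tray rim',len(q),np.median(q[:,2]),cv2.minAreaRect(q[:,:2].astype(np.float32)))
    m=ok&(abs(P[...,0]-605)<80)&(abs(P[...,1]-84)<120)&(P[...,2]>46)&(P[...,2]<54)
    q=P[m];print(' carr rim',len(q),np.median(q[:,2]),cv2.minAreaRect(q[:,:2].astype(np.float32)))
    m=ok&(np.hypot(P[...,0]-610,P[...,1]+146)<85)&(P[...,2]>112)&(P[...,2]<128)
    q=P[m];print(' wheel',len(q),cv2.minEnclosingCircle(q[:,:2].astype(np.float32)))
    m=ok&(np.hypot(P[...,0]-640,P[...,1]-241)<25)&(P[...,2]>40)
    q=P[m];print(' btn',len(q),np.percentile(q[:,2],[50,90,98]));zt=np.percentile(q[:,2],90)
    q=q[q[:,2]>zt-3];print('  ',cv2.minEnclosingCircle(q[:,:2].astype(np.float32)))
E
python3 meas.py
```

```text
scene
 bench z 0.8330275475381086 1.4568595379593297
 top A 147 [ 493.6 -352.9  151. ] ((492.6763610839844, -355.3904724121094), 23.3841609954834)
 wall 252 (array([ 494.7, -352.5]), np.float64(22.58834873731075))
 top B 138 [ 434.6 -175.   151. ] ((431.8123474121094, -176.9637451171875), 22.524639129638672)
 wall 157 (array([ 435.9, -175.2]), np.float64(22.25942876705159))
 top C 106 [438.6 -32.6 106.4] ((429.4380187988281, -35.48668670654297), 24.989852905273438)
 wall 219 (array([429.7, -34.6]), np.float64(23.687803273750102))
 tray rim 480 22.39556272466183 ((546.8980102539062, 392.32275390625), (200.02633666992188, 73.97393798828125), 74.7057876586914)
 carr rim 722 50.19048862370522 ((602.6900024414062, 84.75889587402344), (210.64707946777344, 79.1517562866211), 84.07068634033203)
 wheel 1042 ((610.8067016601562, -141.22177124023438), 67.145263671875)
 btn 312 [53.3 63.5 64.5]
   ((638.2218017578125, 240.04763793945312), 14.567742347717285)
side
 bench z -0.5846205908085267 3.085326334025799
 top A 192 [ 489.1 -356.9  150.6] ((488.2595520019531, -356.2563171386719), 21.50554656982422)
 wall 141 (array([ 487.7, -359.4]), np.float64(22.133919032252752))
 top B 153 [ 429.2 -180.7  150.6] ((427.6831970214844, -179.44044494628906), 23.34940528869629)
 wall 140 (array([ 427.5, -183.9]), np.float64(20.629398173455485))
 top C 120 [422.5 -43.5 106.1] ((423.9630126953125, -39.9002685546875), 27.059423446655273)
 wall 136 (array([422.4, -43.2]), np.float64(19.798051105279125))
 tray rim 124 21.57700456997975 ((543.8065185546875, 389.11529541015625), (206.18927001953125, 65.89264678955078), 74.92330169677734)
 carr rim 329 49.119610390225944 ((598.8967895507812, 83.25273132324219), (216.58929443359375, 76.2142105102539), 84.48799133300781)
 wheel 739 ((603.802734375, -145.20018005371094), 67.8928451538086)
 btn 109 [54.9 63.1 65.1]
   ((633.6777954101562, 234.2574005126953), 15.75416088104248)
```

```bash
python3 -c "
from h import *
togo(430,-178.5,250,-6)"
```

```text
t 0.35 pos [200.3 512.2 213.3] yaw [-90.    0.   68.6] gap 94.1 F [-0.7 -0.2 -0.3] q [ 1.1  0.3  1.5  0.   1.3 -0.1]
togo tool mm [-559.6  -36.6 -465.5]
rotvec deg [ 0.  74.6 -0. ]
```

```bash
echo 'from h import *
import sys
togo(*map(float,sys.argv[1:]))' > g.py
python3 -m handwheel '[[[-560,-37,-465,0,75,0,1],[-560,-37,-465,0,75,0,1],[-560,-37,-465,0,75,0,1],[-560,-37,-465,0,75,0,1],[-560,-37,-465,0,75,0,1]]]' 30
python3 g.py 430 -178.5 250 -6
```

```text
clock: 0.77
eef_pos: [265.8, 312.9, 224.0]
eef_rot: [-1.571, -0.0, 0.567]
wrist_force: [0.1, 0.9, -0.9]
finger_gap: 93.8
t 0.77 pos [265.8 312.9 224. ] yaw [-90.   -0.   32.5] gap 93.8 F [ 0.1  0.9 -0.9] q [ 0.8 -0.   1.9 -0.   1.3  0.2]
togo tool mm [-125.6  -25.9 -502.7]
rotvec deg [ 0.  38.5  0. ]
```

```bash

python3 -m handwheel '[[[-126,-26,-503,0,38.5,0,1],[-126,-26,-503,0,38.5,0,1],[-126,-26,-503,0,38.5,0,1],[-126,-26,-503,0,38.5,0,1],[-126,-26,-503,0,38.5,0,1]]]' 30
python3 g.py 430 -178.5 250 -6
```

```text
clock: 1.18
eef_pos: [331.4, 115.4, 234.8]
eef_rot: [-1.571, -0.001, -0.058]
wrist_force: [1.6, 0.8, 0.4]
finger_gap: 93.9
t 1.18 pos [331.4 115.4 234.8] yaw [-90.   -0.1  -3.3] gap 93.9 F [1.6 0.8 0.4] q [ 0.2 -0.2  2.  -0.   1.3  0.3]
togo tool mm [ 115.4  -15.1 -287.7]
rotvec deg [-0.   2.7  0.1]
```

```bash

python3 -m handwheel '[[[115,-15,-288,0,2.7,0,1],[115,-15,-288,0,2.7,0,1],[115,-15,-288,0,2.7,0,1],[115,-15,-288,0,2.7,0,1],[115,-15,-288,0,2.7,0,1]]]' 30 >/dev/null
python3 g.py 430 -178.5 250 -6
```

```text
t 1.6 pos [397.  -82.5 245.2] yaw [-90.   -0.1  -6. ] gap 93.9 F [-0.5  1.2 -0. ] q [-0.3 -0.1  1.8  0.   1.4 -0.2]
togo tool mm [ 43.   -4.8 -92. ]
rotvec deg [-0.  -0.   0.1]
```

```bash

python3 -m handwheel '[[[43,-5,-92,0,0,0,1],[43,-5,-92,0,0,0,1],[43,-5,-92,0,0,0,1],[43,-5,-92,0,0,0,1]]]' 30 >/dev/null
python3 g.py 430 -178.5 132 -6; python3 -c "
from h import *
grab('wrist','w1')"
```

```text
t 1.93 pos [ 430.5 -181.9  249.8] yaw [-90.   -0.1  -6.2] gap 94.0 F [-0.5  0.4 -0.2] q [-0.5  0.1  1.7  0.   1.4 -0.4]
togo tool mm [ -1.1 117.8   3.3]
rotvec deg [-0.  -0.2  0.1]
```

View pics/w1.png

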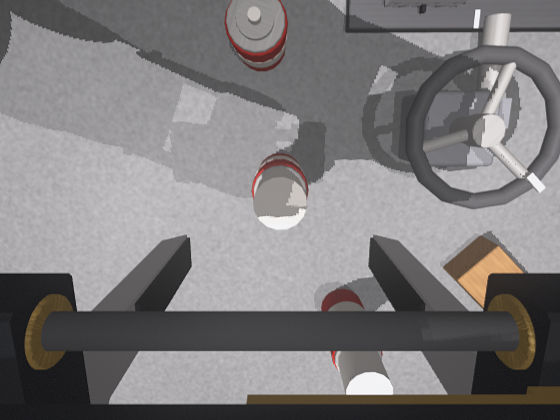

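```bash
cat > wm.py <<'E'
from h import *
# args: zlo zhi cx cy rad : points in height band, minEnclosingCircle
zlo,zhi,cx,cy,r=map(float,sys.argv[1:6])
p,d,K,T=grab("wrist");P=cloud(d,K,T)
m=(d>0)&(P[...,2]>zlo)&(P[...,2]<zhi)&(np.hypot(P[...,0]-cx,P[...,1]-cy)<r)
q=P[m];print(len(q),np.median(q,0),cv2.minEnclosingCircle(q[:,:2].astype(np.float32)))
E
python3 wm.py 147 155 430 -178 40;python3 wm.py 102 109 426 -37 40;python3 wm.py 110 127 607 -143 90
```

```text
2229 [ 430.9 -177.2  152.1] ((430.851318359375, -177.85850524902344), 20.91969108581543)
1524 [426.4 -42.6 107.1] ((426.2746887207031, -37.506248474121094), 24.835840225219727)
10765 [ 607.7 -141.5  121.4] ((607.04736328125, -144.30291748046875), 68.5420150756836)
```

```bash

python3 -m handwheel '[[[-0.5,60,4,0,0,0,1],[-0.5,95,4,0,0,0,1],[-0.5,117,4,0,0,0,1],[-0.5,118,4,0,0,0,1]]]' 30 >/dev/null
python3 g.py 430.9 -177.9 132 -6
python3 -m handwheel '[[[0,0,0,0,0,0,-0.3],[0,0,0,0,0,0,-0.3],[0,0,0,0,0,0,-0.5],[0,0,0,0,0,0,-1],[0,0,0,0,0,0,-1]]]' 30
python3 g.py 430.9 -177.9 132 -6
```

```text
t 2.47 pos [ 427.4 -171.3  127.3] yaw [-89.8   0.3  -5.9] gap 94.2 F [-0.1  0.  -0.5] q [-0.5  0.2  1.9  0.   1.1 -0.4]
togo tool mm [ 4.1 -4.7 -6.2]
rotvec deg [-0.2  0.1 -0.3]
clock: 2.88
eef_pos: [428.0, -171.5, 128.7]
eef_rot: [-1.568, 0.004, -0.103]
wrist_force: [0.2, 0.4, 0.5]
finger_gap: 64.2
t 2.88 pos [ 428.  -171.5  128.7] yaw [-89.9   0.2  -5.9] gap 64.2 F [0.2 0.4 0.5] q [-0.5  0.2  1.9  0.   1.1 -0.4]
togo tool mm [ 3.6 -3.4 -6. ]
rotvec deg [-0.1  0.1 -0.2]
```

```bash

python3 -m handwheel '[[[3.6,-3.4,-6,0,0,0,-0.3],[3.6,-3.4,-6,0,0,0,-0.3],[3.6,-3.4,-6,0,0,0,-0.6],[3.6,-3.4,-6,0,0,0,-1],[3.6,-3.4,-6,0,0,0,-1]]]' 30 >/dev/null
python3 -m handwheel '[[[0,0,0,0,0,0,-1],[0,0,0,0,0,0,-1],[0,0,0,0,0,0,-1]]]' 30 >/dev/null
python3 g.py 430.9 -177.9 132 -6
```

```text
t 3.55 pos [ 431.2 -178.1  132.4] yaw [-89.9   0.2  -5.9] gap 41.6 F [0.6 0.  2.5] q [-0.5  0.2  1.8  0.   1.1 -0.4]
togo tool mm [-0.3  0.4  0.1]
rotvec deg [-0.1  0.1 -0.2]
```

```bash

python3 -m handwheel '[[[0,-30,0,0,0,0,-1],[0,-65,0,0,0,0,-1],[0,-80,0,0,0,0,-1],[0,-80,0,0,0,0,-1]]]' 30 >/dev/null
python3 g.py 528 327 200 -6
```

```text
t 3.88 pos [ 432.4 -178.7  215.5] yaw [-90.   -0.1  -5.9] gap 41.3 F [ 0.5 -0.2 -0.3] q [-0.5  0.1  1.7  0.   1.3 -0.4]
togo tool mm [ 43.1  15.8 512.8]
rotvec deg [-0.   0.1  0.1]
```

```bash

python3 -m handwheel '[[[43,5,513,0,0,0,-1],[43,5,513,0,0,0,-1],[43,5,513,0,0,0,-1],[43,5,513,0,0,0,-1],[43,5,513,0,0,0,-1]]]' 30 >/dev/null
python3 g.py 528 327 200 -6
```

```text
t 4.3 pos [469.8  28.4 210.4] yaw [-90.   -0.   -5.9] gap 41.1 F [ 0.7 -0.5 -0.3] q [-0.   0.1  1.7  0.   1.3  0.1]
togo tool mm [ 27.1  10.5 303. ]
rotvec deg [-0.   0.1  0. ]
```

```bash

python3 -m handwheel '[[[27,10,303,0,0,0,-1],[27,10,303,0,0,0,-1],[27,10,303,0,0,0,-1],[27,10,303,0,0,0,-1],[27,10,303,0,0,0,-1]]]' 30 >/dev/null
python3 -m handwheel '[[[8,3,97,0,0,0,-1],[8,3,97,0,0,0,-1],[8,3,97,0,0,0,-1],[8,3,97,0,0,0,-1],[8,3,97,0,0,0,-1]]]' 30 >/dev/null
python3 g.py 528 327 200 -6
python3 -c "
from h import *
grab('wrist','w2')"
```

```text
t 5.13 pos [526.2 328.9 197.2] yaw [-90.1   0.2  -5.8] gap 41.7 F [ 0.  -0.4 -1.1] q [0.5 0.5 1.3 0.  1.4 0.6]
togo tool mm [ 2.  -2.8 -1.7]
rotvec deg [ 0.1  0.2 -0.2]
```

View pics/w2.png

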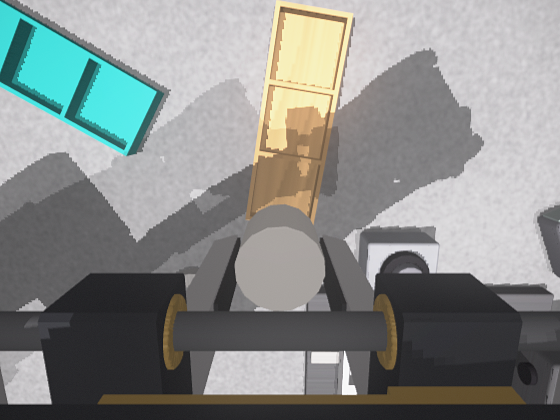

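```bash
cat > tray.py <<'E'
from h import *
for n in sys.argv[1:]:
    p,d,K,T=grab(n);P=cloud(d,K,T);H=hsv(p)
    m=(d>0)&(P[...,2]>2)&(P[...,2]<27)&(H[...,0]>8)&(H[...,0]<28)&(H[...,1]>60)&(abs(P[...,0]-547)<120)&(abs(P[...,1]-391)<170)
    q=P[m]; r=q[q[:,2]>19]
    print(n,len(q),'z',np.percentile(q[:,2],[5,50,95]),'rim rect',cv2.minAreaRect(r[:,:2].astype(np.float32)))
    # top/bottom y extremes
    print('  ymax pt',r[r[:,1].argmax()],'ymin',r[r[:,1].argmin()],'xmax',r[r[:,0].argmax()],'xmin',r[r[:,0].argmin()])
E
python3 tray.py wrist scene side
```

```text
wrist 13359 z [ 4.   5.5 23.5] rim rect ((545.8761596679688, 390.50775146484375), (199.94244384765625, 68.03035736083984), 75.13304138183594)
  ymax pt [539.3 495.2  22.2] ymin [554.  291.   23.9] xmax [603.5 476.5  22.7] xmin [488.2 304.5  22.4]
scene 1982 z [ 3.2  7.6 23.6] rim rect ((547.59033203125, 392.0661315917969), (199.9569091796875, 72.55099487304688), 74.70712280273438)
  ymax pt [546.4 495.9  19.3] ymin [554.2 288.2  22.3] xmax [605.  477.4  21. ] xmin [492.8 308.9  20.7]
side 633 z [ 2.7  8.4 24.2] rim rect ((543.0331420898438, 386.36328125), (210.89300537109375, 65.84967803955078), 74.93108367919922)
  ymax pt [544.9 491.6  20.4] ymin [547.7 281.9  21. ] xmax [595.5 470.1  20.4] xmin [486.4 302.8  19.2]
```

```bash
python3 g.py 529.1 327.4 34 -6
python3 -m handwheel '[[[3,41,-1,0,0,0,-1],[3,80,-1,0,0,0,-1],[3,120,-1,0,0,0,-1],[3,140,-1,0,0,0,-1],[3,145,-1,0,0,0,-1]]]' 30 >/dev/null
python3 -m handwheel '[[[0,0,0,0,0,0,-1],[0,0,0,0,0,0,-1]]]' 30 >/dev/null
python3 g.py 529.1 327.4 34 -6
```

```text
t 5.33 pos [526.9 327.5 199.2] yaw [-90.    0.1  -6. ] gap 41.2 F [ 0.6 -0.6 -0.2] q [0.5 0.5 1.3 0.  1.4 0.6]
togo tool mm [  2.5 165.2   0.3]
rotvec deg [ 0.1  0.  -0.1]
t 5.92 pos [528.4 323.8  51.4] yaw [-90.2   0.3  -6.1] gap 41.4 F [ 1.3  0.3 -0.5] q [0.5 0.6 1.4 0.  1.1 0.6]
togo tool mm [ 0.4 17.3  3.7]
rotvec deg [ 0.2 -0.1 -0.4]
```

```bash

python3 -m handwheel '[[[0.4,10,3.7,0,0,0,-1],[0.4,16,3.7,0,0,0,-1],[0.4,17,3.7,0,0,0,-1],[0.4,17,3.7,0,0,0,-1],[0.4,17,3.7,0,0,0,-1]]]' 30 >/dev/null
python3 g.py 529.1 327.4 34 -6
python3 -m handwheel '[[[0,0,0,0,0,0,-0.4],[0,0,0,0,0,0,0],[0,0,0,0,0,0,0.4],[0,0,0,0,0,0,1],[0,0,0,0,0,0,1]]]' 30 >/dev/null
python3 g.py 529.1 327.4 34 -6
python3 -m handwheel '[[[0,-30,0,0,0,0,1],[0,-70,0,0,0,0,1],[0,-110,0,0,0,0,1],[0,-150,0,0,0,0,1],[0,-170,0,0,0,0,1]]]' 30 >/dev/null
python3 g.py 490.5 -356 220 -6; python3 -c "
from h import *
grab('wrist','w3')"
```

```text
t 6.33 pos [529.2 327.5  34.6] yaw [-90.2   0.3  -6.1] gap 41.2 F [ 0.  -0.1 -0. ] q [0.5 0.7 1.4 0.  1.  0.6]
togo tool mm [-0.   0.6 -0.1]
rotvec deg [ 0.2 -0.1 -0.3]
t 6.75 pos [529.2 327.5  34.7] yaw [-90.2   0.3  -6.1] gap 63.9 F [0.4 0.6 1.2] q [0.5 0.7 1.4 0.  1.  0.6]
togo tool mm [-0.1  0.7 -0.1]
rotvec deg [ 0.2 -0.1 -0.3]
t 7.17 pos [531.1 328.5 210.3] yaw [-90.    0.   -6.1] gap 93.4 F [ 0.3 -0.8  1.7] q [0.5 0.5 1.3 0.  1.4 0.6]
togo tool mm [  32.1   -9.7 -684.9]
rotvec deg [ 0.  -0.1 -0. ]
```

View pics/w3.png

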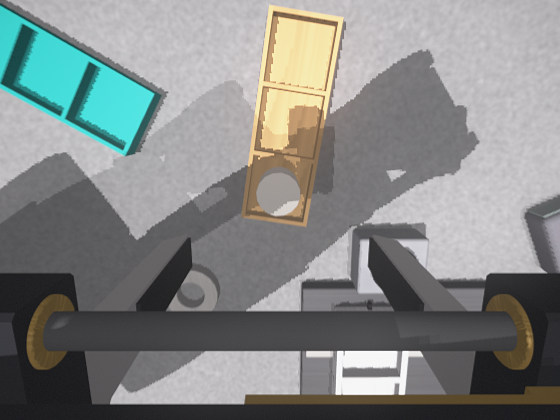

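```bash

python3 -m handwheel '[[[32,0,-685,0,0,0,1],[32,0,-685,0,0,0,1],[32,0,-685,0,0,0,1],[32,0,-685,0,0,0,1],[32,0,-685,0,0,0,1]]]' 30 >/dev/null
python3 -m handwheel '[[[22,-5,-470,0,0,0,1],[22,-5,-470,0,0,0,1],[22,-5,-470,0,0,0,1],[22,-5,-470,0,0,0,1],[22,-5,-470,0,0,0,1]]]' 30 >/dev/null
python3 g.py 490.5 -356 220 -6
```

```text
t 8.05 pos [505.2 -89.9 208.5] yaw [-89.9  -0.1  -6. ] gap 93.8 F [ 0.8 -0.4  0.8] q [-0.2  0.2  1.6  0.   1.3 -0.1]
togo tool mm [  13.5  -12.  -266.2]
rotvec deg [-0.1 -0.1  0.1]
```

```bash

python3 -m handwheel '[[[13,-12,-266,0,0,0,1],[13,-12,-266,0,0,0,1],[13,-12,-266,0,0,0,1],[13,-12,-266,0,0,0,1],[13,-12,-266,0,0,0,1]]]' 30 >/dev/null
python3 -m handwheel '[[[3,-2,-58,0,0,0,1],[3,-2,-58,0,0,0,1],[3,-2,-58,0,0,0,1],[3,-2,-58,0,0,0,1]]]' 30 >/dev/null
python3 wm.py 147 155 490 -356 40
python3 g.py 490.5 -356 132 -6
```

```text
2788 [ 490.6 -355.   152.1] ((490.57110595703125, -355.8231506347656), 20.856351852416992)
t 8.85 pos [ 489.7 -355.2  218.8] yaw [-89.9  -0.1  -6.1] gap 94.0 F [ 0.3 -1.2  0.8] q [-0.7  0.4  1.3  0.   1.4 -0.6]
togo tool mm [ 0.8 86.8 -0.9]
rotvec deg [-0.1 -0.1  0.1]
```

```bash

python3 -m handwheel '[[[1,40,-1,0,0,0,1],[1,70,-1,0,0,0,0.5],[1,82,-1,0,0,0,0],[1,85,-1,0,0,0,0],[1,85,-1,0,0,0,0]]]' 30 >/dev/null
python3 g.py 490.6 -355.8 132 -6
```

```text
t 9.27 pos [ 491.1 -355.4  134.3] yaw [-89.8  -0.1  -6. ] gap 70.8 F [ 0.9  0.2 -0.4] q [-0.7  0.5  1.4  0.   1.2 -0.6]
togo tool mm [-0.5  2.3 -0.4]
rotvec deg [-0.1 -0.   0.1]
```

```bash

python3 -m handwheel '[[[-0.5,2,-0.4,0,0,0,-0.2],[-0.5,2,-0.4,0,0,0,-0.4],[-0.5,2,-0.4,0,0,0,-1],[-0.5,2,-0.4,0,0,0,-1],[-0.5,2,-0.4,0,0,0,-1]]]' 30 >/dev/null
python3 -m handwheel '[[[0,0,0,0,0,0,-1],[0,0,0,0,0,0,-1]]]' 30 >/dev/null
python3 g.py 490.6 -355.8 132 -6
python3 -m handwheel '[[[0,-30,0,0,0,0,-1],[0,-65,0,0,0,0,-1],[0,-80,0,0,0,0,-1],[0,-80,0,0,0,0,-1]]]' 30 >/dev/null
python3 g.py 545.9 390.5 200 -6
```

```text
t 9.85 pos [ 490.9 -356.1  133.4] yaw [-89.9  -0.2  -6. ] gap 41.9 F [ 1.  -0.2  0.3] q [-0.7  0.5  1.4  0.   1.2 -0.6]
togo tool mm [-0.4  1.4  0.3]
rotvec deg [-0.1 -0.   0.2]
t 10.18 pos [ 491.6 -357.   217.6] yaw [-90.1  -0.5  -6. ] gap 42.0 F [-0.6 -0.6  0.5] q [-0.7  0.4  1.3  0.   1.4 -0.6]
togo tool mm [-24.6  16.  749.1]
rotvec deg [ 0.1 -0.   0.5]
```

```bash

python3 -m handwheel '[[[-24,0,749,0,0,0,-1],[-24,0,749,0,0,0,-1],[-24,0,749,0,0,0,-1],[-24,0,749,0,0,0,-1],[-24,0,749,0,0,0,-1]]]' 30 >/dev/null
python3 -m handwheel '[[[-17,5,550,0,0,0,-1],[-17,5,550,0,0,0,-1],[-17,5,550,0,0,0,-1],[-17,5,550,0,0,0,-1],[-17,5,550,0,0,0,-1]]]' 30 >/dev/null
python3 g.py 545.9 390.5 200 -6
```

```text
t 11.02 pos [520.8  61.3 210.6] yaw [-90.1  -0.3  -6.1] gap 42.4 F [ 1.6 -0.7  0.1] q [ 0.   0.2  1.6 -0.   1.3  0.2]
togo tool mm [ -9.8   9.9 330. ]
rotvec deg [ 0.1 -0.1  0.3]
```

```bash

python3 -m handwheel '[[[-10,10,330,0,0,0,-1],[-10,10,330,0,0,0,-1],[-10,10,330,0,0,0,-1],[-10,10,330,0,0,0,-1],[-10,10,330,0,0,0,-1]]]' 30 >/dev/null
python3 -m handwheel '[[[-4,4,124,0,0,0,-1],[-4,4,124,0,0,0,-1],[-4,4,124,0,0,0,-1],[-4,4,124,0,0,0,-1],[-4,4,124,0,0,0,-1]]]' 30 >/dev/null
python3 tray.py wrist scene
python3 g.py 545.9 390.5 34 -6
```

```text
wrist 8960 z [ 4.   5.5 23.7] rim rect ((551.2902221679688, 411.00921630859375), (158.11505126953125, 67.8232421875), 75.12973022460938)
  ymax pt [539.3 495.1  23.3] ymin [498.6 343.2  22.9] xmax [603.7 478.9  23.4] xmin [498.6 343.2  22.9]
scene 1709 z [ 3.2  8.1 23.5] rim rect ((548.0311889648438, 392.0015869140625), (199.54470825195312, 72.71138000488281), 75.67278289794922)
  ymax pt [542.4 495.9  22.5] ymin [553.7 288.3  21.7] xmax [607.  478.6  23.6] xmin [489.4 309.2  21. ]
t 11.95 pos [545.  391.8 197.7] yaw [-90.2  -0.2  -6.1] gap 42.1 F [0.  0.1 1.8] q [ 0.6  0.6  1.1 -0.   1.4  0.7]
togo tool mm [  0.4 163.7  -0.7]
rotvec deg [ 0.2 -0.1  0.2]
```

Tray unmoved. Lower and release in the middle compartment.

```bash

python3 -m handwheel '[[[1,41,-1,0,0,0,-1],[1,80,-1,0,0,0,-1],[1,120,-1,0,0,0,-1],[1,145,-1,0,0,0,-1],[1,150,-1,0,0,0,-1]]]' 30 >/dev/null
python3 -m handwheel '[[[0,0,0,0,0,0,-1],[0,0,0,0,0,0,-1]]]' 30 >/dev/null
python3 g.py 545.9 390.5 34.5 -6
```

```text
t 12.53 pos [545.4 386.3  43.9] yaw [-90.5   0.1  -6.2] gap 42.2 F [ 0.6  0.4 -0. ] q [ 0.6  0.7  1.3 -0.   1.1  0.7]
togo tool mm [0.1 9.4 4.3]
rotvec deg [ 0.5 -0.2 -0.1]
```

```bash

python3 -m handwheel '[[[0,5,4.3,0,0,0,-1],[0,9,4.3,0,0,0,-1],[0,9.4,4.3,0,0,0,-1],[0,9.4,4.3,0,0,0,-1]]]' 30 >/dev/null
python3 g.py 545.9 390.5 34.5 -6
python3 -m handwheel '[[[0,0,0,0,0,0,-0.4],[0,0,0,0,0,0,0],[0,0,0,0,0,0,0.4],[0,0,0,0,0,0,1],[0,0,0,0,0,0,1]]]' 30 >/dev/null
python3 -m handwheel '[[[0,-30,0,0,0,0,1],[0,-70,0,0,0,0,1],[0,-110,0,0,0,0,1],[0,-150,0,0,0,0,1],[0,-170,0,0,0,0,1]]]' 30 >/dev/null
python3 -c "
from h import *
grab('wrist','w4');grab('scene','s4')"
```

```text
t 12.87 pos [546.  390.7  34.9] yaw [-90.4   0.1  -6.2] gap 42.0 F [-0.1 -0.3 -0.5] q [ 0.6  0.7  1.3 -0.   1.1  0.7]
togo tool mm [-0.   0.4 -0.2]
rotvec deg [ 0.4 -0.2 -0.1]
```

View pics/w4.png

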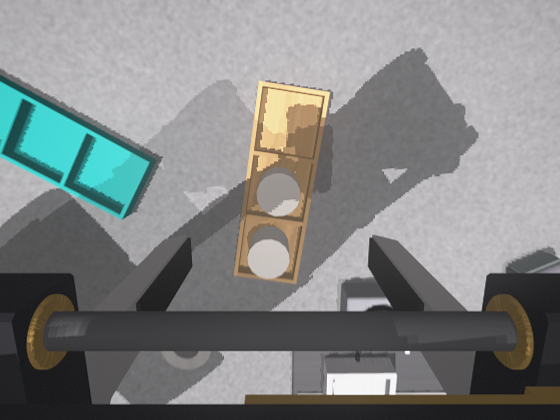

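View pics/s4.png

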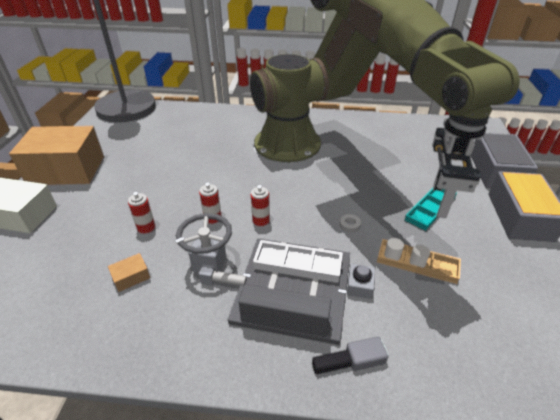

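```bash
python3 g.py 590 20 250 -6

```

```text
t 13.8 pos [547.4 392.7 210. ] yaw [-90.2  -0.3  -6.2] gap 93.9 F [-0.3  0.7 -0.4] q [ 0.6  0.6  1.1 -0.   1.4  0.7]
togo tool mm [  83.   -38.6 -366. ]
rotvec deg [ 0.2 -0.2  0.3]
```

```bash

python3 -m handwheel '[[[83,-38,-366,0,0,0,1],[83,-38,-366,0,0,0,1],[83,-38,-366,0,0,0,1],[83,-38,-366,0,0,0,1],[83,-38,-366,0,0,0,1]]]' 30 >/dev/null
python3 -m handwheel '[[[38,-17,-167,0,0,0,1],[38,-17,-167,0,0,0,1],[38,-17,-167,0,0,0,1],[38,-17,-167,0,0,0,1],[38,-17,-167,0,0,0,1]]]' 30 >/dev/null
cat > car.py <<'E'
from h import *
p,d,K,T=grab("wrist",sys.argv[1]);P=cloud(d,K,T);H=hsv(p)
m=(d>0)&(P[...,2]>46)&(P[...,2]<55)&(abs(P[...,0]-603)<70)&(abs(P[...,1]-84)<125)
q=P[m];r=cv2.minAreaRect(q[:,:2].astype(np.float32));print('rim',len(q),np.median(q[:,2]),r)
m=(d>0)&(P[...,2]>32)&(P[...,2]<40)&(abs(P[...,0]-603)<35)&(abs(P[...,1]-84)<100);print('floor z',np.median(P[m][:,2]))
E
python3 car.py w5;python3 g.py 590 20 250 -6
```

```text
rim 4004 51.07450627939261 ((601.2515258789062, 80.40215301513672), (203.55380249023438, 74.08772277832031), 84.0662841796875)
floor z 36.15631134434014
t 14.68 pos [589.6  10.5 245.3] yaw [-90.2  -0.1  -6.5] gap 94.3 F [ 0.8 -0.6 -0.1] q [-0.   0.4  1.4 -0.   1.4  0.1]
togo tool mm [-0.6 -4.7  9.5]
rotvec deg [ 0.2 -0.5  0.1]
```

View pics/w5.png

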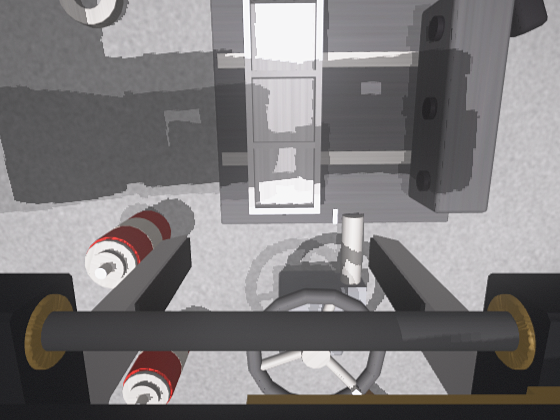

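```bash
python3 g.py 426.3 -37.5 180 -6
python3 -m handwheel '[[[-157,40,-66,0,0,0,1],[-157,40,-66,0,0,0,1],[-157,66,-66,0,0,0,1],[-157,66,-66,0,0,0,1],[-157,66,-66,0,0,0,1]]]' 30 >/dev/null
python3 g.py 426.3 -37.5 180 -6
```

```text
t 14.68 pos [589.6  10.5 245.3] yaw [-90.2  -0.1  -6.5] gap 94.3 F [ 0.8 -0.6 -0.1] q [-0.   0.4  1.4 -0.   1.4  0.1]
togo tool mm [-157.    65.3  -65.8]
rotvec deg [ 0.2 -0.5  0.1]
t 15.1 pos [422.  -37.1 176.3] yaw [-90.2   0.1  -6.4] gap 94.0 F [-1.   0.1 -0.4] q [-0.2  0.1  1.9 -0.   1.2 -0.1]
togo tool mm [ 4.3 -3.7  0. ]
rotvec deg [ 0.2 -0.4 -0.1]
```

```bash

python3 -m handwheel '[[[4,40,0,0,0,0,1],[4,75,0,0,0,0,1],[4,100,0,0,0,0,1],[4,108,0,0,0,0,1],[4,108,0,0,0,0,1]]]' 30 >/dev/null
python3 g.py 426.3 -37.5 62 -6
python3 -m handwheel '[[[0,0,0,0,0,0,0.2],[0,0,0,0,0,0,0.2]]]' 30 >/dev/null
python3 g.py 426.3 -37.5 62 -6
```

```text
t 15.52 pos [424.6 -37.   66.6] yaw [-90.2   0.3  -6.4] gap 94.2 F [ 0.2 -0.2 -0.6] q [-0.2  0.2  2.  -0.   0.9 -0.1]
togo tool mm [ 1.8  4.6 -0.3]
rotvec deg [ 0.2 -0.4 -0.4]
t 15.68 pos [425.2 -36.7  67.7] yaw [-90.2   0.3  -6.4] gap 83.8 F [-0.1 -0.3 -0.6] q [-0.2  0.2  2.  -0.   0.9 -0.1]
togo tool mm [ 1.2  5.7 -0.7]
rotvec deg [ 0.2 -0.4 -0.3]
```

```bash

python3 -m handwheel '[[[1,5,-0.7,0,0,0,-0.1],[1,5,-0.7,0,0,0,-0.1],[1,5,-0.7,0,0,0,-0.3],[1,5,-0.7,0,0,0,-1],[1,5,-0.7,0,0,0,-1]]]' 35 >/dev/null
python3 -m handwheel '[[[0,0,0,0,0,0,-1],[0,0,0,0,0,0,-1],[0,0,0,0,0,0,-1]]]' 35 >/dev/null
python3 g.py 426.3 -37.5 62 -6
python3 -m handwheel '[[[0,-20,0,0,0,0,-1],[0,-55,0,0,0,0,-1],[0,-75,0,0,0,0,-1],[0,-75,0,0,0,0,-1]]]' 35 >/dev/null
python3 g.py 608.6 151.3 140 -6
```

```text
t 16.35 pos [426.2 -37.6  62.9] yaw [-90.2   0.2  -6.4] gap 51.7 F [-0.2  0.2 -1.2] q [-0.2  0.2  2.  -0.   0.9 -0.1]
togo tool mm [0.1 0.9 0.1]
rotvec deg [ 0.2 -0.4 -0.3]
t 16.68 pos [428.2 -37.6 141.5] yaw [-90.2  -0.1  -6.4] gap 51.8 F [-0.9 -0.7 -1.9] q [-0.2  0.1  1.9 -0.   1.1 -0.1]
togo tool mm [158.3   0.9 207.7]
rotvec deg [ 0.2 -0.4  0.1]
```

```bash

python3 -m handwheel '[[[158,0,208,0,0,0,-1],[158,0,208,0,0,0,-1],[158,0,208,0,0,0,-1],[158,0,208,0,0,0,-1],[158,0,208,0,0,0,-1]]]' 35 >/dev/null
python3 g.py 608.6 151.3 140 -6
```

```text
t 17.1 pos [571.5 114.5 138.5] yaw [-90.2   0.   -6.4] gap 51.9 F [ 0.4 -0.6 -3.9] q [ 0.1  0.4  1.5 -0.   1.2  0.2]
togo tool mm [32.7 -1.6 40.7]
rotvec deg [ 0.2 -0.4 -0. ]
```

```bash

python3 -m handwheel '[[[25,-2,32,0,-0.4,0,-1],[33,-2,41,0,-0.4,0,-1],[33,-2,41,0,-0.4,0,-1],[33,-2,41,0,-0.4,0,-1],[33,-2,41,0,-0.4,0,-1]]]' 35 >/dev/null
python3 g.py 608.6 151.3 98.5 -6
```

```text
t 17.52 pos [608.1 151.  139.1] yaw [-90.3   0.1  -6. ] gap 51.5 F [-0.2 -0.2 -2. ] q [ 0.2  0.5  1.4 -0.   1.2  0.3]
togo tool mm [ 0.6 40.6  0.6]
rotvec deg [ 0.3  0.  -0.1]
```

```bash

python3 -m handwheel '[[[0.6,15,0.6,0,0,0,-1],[0.6,25,0.6,0,0,0,-1],[0.6,34,0.6,0,0,0,-1],[0.6,38,0.6,0,0,0,-1],[0.6,38,0.6,0,0,0,-1]]]' 35 >/dev/null
python3 g.py 608.6 151.3 98.5 -6
python3 -m handwheel '[[[0,2,0,0,0,0,-1],[0,2,0,0,0,0,-1]]]' 35 >/dev/null
python3 g.py 608.6 151.3 98.5 -6
```

```text
t 17.93 pos [608.1 150.9 100.1] yaw [-90.3   0.2  -6. ] gap 51.3 F [ 0.3 -0.4 -2.2] q [ 0.2  0.6  1.4 -0.   1.2  0.3]
togo tool mm [0.5 1.6 0.5]
rotvec deg [ 0.3 -0.  -0.2]
t 18.1 pos [608.1 150.7  98.1] yaw [-90.3   0.2  -6. ] gap 51.7 F [ 0.5 -0.5 -2.2] q [ 0.2  0.6  1.4 -0.   1.2  0.3]
togo tool mm [ 0.4 -0.4  0.6]
rotvec deg [ 0.3 -0.  -0.2]
```

```bash

python3 -m handwheel '[[[0,0.5,0,0,0,0,0.2],[0,0.5,0,0,0,0,0.3],[0,0.5,0,0,0,0,0.5],[0,0.5,0,0,0,0,0.7],[0,0.5,0,0,0,0,0.7]]]' 35
python3 -m handwheel '[[[0,-40,0,0,0,0,0.8],[0,-80,0,0,0,0,1],[0,-120,0,0,0,0,1],[0,-140,0,0,0,0,1],[0,-140,0,0,0,0,1]]]' 35 >/dev/null
python3 g.py 430.9 -177.9 200 -6
```

```text
clock: 18.52
eef_pos: [608.2, 150.8, 97.9]
eef_rot: [-1.576, 0.003, -0.105]
wrist_force: [1.0, -0.4, 0.2]
finger_gap: 77.5
t 18.93 pos [610.1 151.8 243.8] yaw [-90.2  -0.3  -6. ] gap 94.1 F [-0.3  0.5 -0.1] q [ 0.2  0.5  1.2 -0.   1.4  0.3]
togo tool mm [-144.    44.  -346.6]
rotvec deg [ 0.2 -0.   0.3]
```

```bash

python3 -m handwheel '[[[-144,30,-346,0,0,0,1],[-144,30,-346,0,0,0,1],[-144,30,-346,0,0,0,1],[-144,30,-346,0,0,0,1],[-144,30,-346,0,0,0,1]]]' 35 >/dev/null
python3 g.py 430.9 -177.9 200 -6; python3 -c "
from h import *
grab('wrist','w6')"
```

```text
t 19.35 pos [508.2 -32.6 223.6] yaw [-90.2  -0.2  -6. ] gap 94.0 F [ 0.6 -0.5  0.2] q [-0.1  0.2  1.6 -0.   1.3 -0. ]
togo tool mm [ -61.9   23.8 -152.5]
rotvec deg [0.2 0.  0.3]
```

View pics/w6.png

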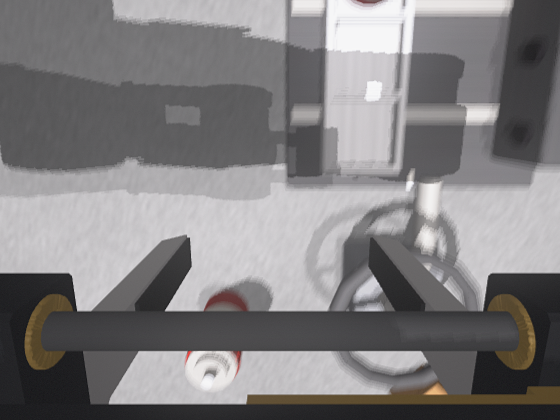

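```bash
python3 g.py 430.9 -177.9 190 -6
python3 -m handwheel '[[[-58,30,-145,0,0,0,1],[-58,30,-145,0,0,0,1],[-58,30,-145,0,0,0,1],[-58,30,-145,0,0,0,1],[-58,30,-145,0,0,0,1]]]' 35 >/dev/null
python3 g.py 430.9 -177.9 62 -6;python3 wm.py 102 109 431 -178 40
```

```text
t 19.4 pos [505.8 -37.5 223.3] yaw [-90.2  -0.2  -6.2] gap 94.0 F [-1.8 -3.7  0.7] q [-0.1  0.2  1.6 -0.   1.3 -0. ]
togo tool mm [ -59.6   33.8 -147.5]
rotvec deg [ 0.2 -0.2  0.2]
t 19.82 pos [ 429.4 -179.7  191.8] yaw [-90.2  -0.   -6.4] gap 93.9 F [-0.1  0.7  0.1] q [-0.5  0.1  1.8 -0.   1.2 -0.4]
togo tool mm [  1.2 129.8   2.5]
rotvec deg [ 0.2 -0.4  0. ]
1824 [ 431.4 -173.1  107. ] ((430.559326171875, -177.6041259765625), 24.9869384765625)
```

```bash
python3 g.py 430.7 -177.8 62 -6
python3 -m handwheel '[[[1,40,1,0,0,0,1],[1,80,1,0,0,0,1],[1,110,1,0,0,0,1],[1,120,1,0,0,0,0.5],[1,120,1,0,0,0,0.2]]]' 35 >/dev/null
python3 -m handwheel '[[[0,0,0,0,0,0,0.2],[0,0,0,0,0,0,0.2]]]' 35 >/dev/null
python3 g.py 430.7 -177.8 62 -6
```

```text
t 19.87 pos [ 430.9 -177.8  192.6] yaw [-90.2  -0.1  -6.4] gap 94.0 F [-0.4  0.1 -1.1] q [-0.5  0.1  1.8 -0.   1.2 -0.4]
togo tool mm [ -0.4 130.6   0.4]
rotvec deg [ 0.2 -0.4  0.1]
t 20.45 pos [ 432.5 -176.1   72.3] yaw [-90.2   0.1  -6.3] gap 71.1 F [0.4 0.2 0.7] q [-0.5  0.3  1.9 -0.   1.  -0.4]
togo tool mm [-1.6 10.3 -1.8]
rotvec deg [ 0.2 -0.3 -0. ]
```

```bash

python3 -m handwheel '[[[-1.6,10,-1.8,0,0,0,-0.1],[-1.6,10,-1.8,0,0,0,-0.1],[-1.6,10,-1.8,0,0,0,-0.3],[-1.6,10,-1.8,0,0,0,-1],[-1.6,10,-1.8,0,0,0,-1]]]' 35 >/dev/null
python3 -m handwheel '[[[0,0,0,0,0,0,-1],[0,0,0,0,0,0,-1],[0,0,0,0,0,0,-1]]]' 35 >/dev/null
python3 g.py 430.7 -177.8 62 -6
python3 -m handwheel '[[[0,-20,0,0,0,0,-1],[0,-55,0,0,0,0,-1],[0,-75,0,0,0,0,-1],[0,-75,0,0,0,0,-1]]]' 35 >/dev/null
python3 g.py 500 83.6 140 -6
```

```text
t 21.12 pos [ 430.7 -177.8   62.5] yaw [-90.2   0.   -6.3] gap 51.8 F [-1.2 -0.6 -1.3] q [-0.5  0.3  1.9 -0.   0.9 -0.4]
togo tool mm [0.  0.5 0. ]
rotvec deg [ 0.2 -0.3 -0. ]
t 21.45 pos [ 432.4 -178.4  141.4] yaw [-90.3  -0.3  -6.3] gap 51.8 F [ 0.6 -0.6 -1. ] q [-0.5  0.2  1.8 -0.   1.1 -0.4]
togo tool mm [ 38.3   0.3 267.9]
rotvec deg [ 0.3 -0.3  0.3]
```

```bash

python3 -m handwheel '[[[38,0,268,0,0,0,-1],[38,0,268,0,0,0,-1],[38,0,268,0,0,0,-1],[38,0,268,0,0,0,-1],[38,0,268,0,0,0,-1]]]' 35 >/dev/null
python3 g.py 601.6 83.6 140 -6
```

```text
t 21.87 pos [483.6  25.8 138.7] yaw [-90.3  -0.3  -6.4] gap 51.5 F [ 0.9 -0.8 -1.1] q [-0.   0.2  1.8 -0.   1.1  0.1]
togo tool mm [110.8  -1.1  70.5]
rotvec deg [ 0.3 -0.4  0.3]
```

```bash

python3 -m handwheel '[[[35,-1,22,0,-0.4,0,-1],[70,-1,44,0,-0.4,0,-1],[105,-1,66,0,-0.4,0,-1],[111,-1,70,0,-0.4,0,-1],[111,-1,70,0,-0.4,0,-1]]]' 35 >/dev/null
python3 -m handwheel '[[[0,0,0,0,0,0,-1],[0,0,0,0,0,0,-1]]]' 35 >/dev/null
python3 g.py 601.6 83.6 98 -6
```

```text
t 22.45 pos [601.1  83.5 136.6] yaw [-90.3  -0.   -5.9] gap 52.0 F [-1.5 -0.2 -1.8] q [ 0.1  0.5  1.4 -0.   1.2  0.2]
togo tool mm [ 0.5 38.6  0.4]
rotvec deg [0.4 0.1 0. ]
```

```bash

python3 -m handwheel '[[[0.6,15,0.5,0,0,0,-1],[0.6,25,0.5,0,0,0,-1],[0.6,34,0.5,0,0,0,-1],[0.6,38,0.5,0,0,0,-1],[0.6,38.5,0.5,0,0,0,-1]]]' 35 >/dev/null
python3 -m handwheel '[[[0,0,0,0,0,0,-1],[0,0,0,0,0,0,-1]]]' 35 >/dev/null
python3 g.py 601.6 83.6 97.7 -6
```

```text
t 23.03 pos [601.4  83.2  98. ] yaw [-90.4  -0.   -5.9] gap 51.8 F [ 0.5  0.4 -0.8] q [ 0.1  0.5  1.5 -0.   1.1  0.2]
togo tool mm [0.2 0.3 0.4]
rotvec deg [0.4 0.1 0. ]
```

```bash

python3 -m handwheel '[[[0,0.3,0,0,0,0,0.2],[0,0.3,0,0,0,0,0.3],[0,0.3,0,0,0,0,0.5],[0,0.3,0,0,0,0,0.7],[0,0.3,0,0,0,0,0.7]]]' 35
python3 -m handwheel '[[[0,-40,0,0,0,0,0.8],[0,-80,0,0,0,0,1],[0,-120,0,0,0,0,1],[0,-140,0,0,0,0,1],[0,-140,0,0,0,0,1]]]' 35 >/dev/null
python3 g.py 490.6 -355.8 200 -6
```

```text
clock: 23.45
eef_pos: [601.4, 83.2, 97.8]
eef_rot: [-1.577, -0.0, -0.104]
wrist_force: [-0.5, 0.3, 0.5]
finger_gap: 77.4
t 23.87 pos [602.9  84.3 243.5] yaw [-90.3  -0.5  -5.9] gap 94.0 F [ 0.2  0.6 -0. ] q [ 0.1  0.4  1.3 -0.   1.4  0.2]
togo tool mm [ -66.7   45.  -449.1]
rotvec deg [0.3 0.1 0.5]
```

```bash

python3 -m handwheel '[[[-67,0,-449,0,0,0,1],[-67,0,-449,0,0,0,1],[-67,0,-449,0,0,0,1],[-67,0,-449,0,0,0,1],[-67,0,-449,0,0,0,1]]]' 35 >/dev/null
python3 -m handwheel '[[[-36,30,-243,0,0,0,1],[-36,30,-243,0,0,0,1],[-36,30,-243,0,0,0,1],[-36,30,-243,0,0,0,1],[-36,30,-243,0,0,0,1]]]' 35 >/dev/null
python3 g.py 490.6 -355.8 200 -6
```

```text
t 24.7 pos [ 497.6 -319.8  215. ] yaw [-90.2  -0.4  -5.9] gap 94.0 F [ 1.3  0.2 -0.2] q [-0.6  0.4  1.4  0.   1.3 -0.5]
togo tool mm [ -3.4  15.1 -36.4]
rotvec deg [0.2 0.1 0.4]
```

```bash

python3 -m handwheel '[[[-3,10,-30,0,0,0,1],[-3,10,-36,0,0,0,1],[-3,10,-36,0,0,0,1],[-3,10,-36,0,0,0,1]]]' 35 >/dev/null
python3 wm.py 102 109 490 -356 40
python3 g.py 490.6 -355.8 62 -6
```

```text
1642 [ 490.9 -351.4  107.1] ((490.3533935546875, -355.1415710449219), 25.01473617553711)
t 25.08 pos [ 491.4 -354.3  205.1] yaw [-90.2  -0.4  -5.9] gap 93.6 F [ 0.1  0.1 -0.3] q [-0.7  0.4  1.4  0.   1.3 -0.6]
togo tool mm [ -1.6 143.1  -1. ]
rotvec deg [0.2 0.1 0.4]
```

```bash

python3 -m handwheel '[[[-1,40,-1,0,0,0,1],[-1,80,-1,0,0,0,1],[-1,118,-1,0,0,0,1],[-1,130,-1,0,0,0,0.5],[-1,132,-1,0,0,0,0.2]]]' 35 >/dev/null
python3 -m handwheel '[[[0,0,0,0,0,0,0.2],[0,0,0,0,0,0,0.2]]]' 35 >/dev/null
python3 g.py 490.5 -355.6 62 -6
```

```text
t 25.67 pos [ 492.  -354.    73.4] yaw [-90.2  -0.3  -5.7] gap 70.7 F [ 0.4 -0.3  0.4] q [-0.7  0.6  1.5  0.   1.1 -0.6]
togo tool mm [-1.3 11.4 -1.7]
rotvec deg [0.2 0.3 0.3]
```

```bash

python3 -m handwheel '[[[-1.3,11,-1.8,0,0,0,-0.1],[-1.3,11,-1.8,0,0,0,-0.1],[-1.3,11,-1.8,0,0,0,-0.3],[-1.3,11,-1.8,0,0,0,-1],[-1.3,11,-1.8,0,0,0,-1]]]' 35 >/dev/null
python3 -m handwheel '[[[0,0,0,0,0,0,-1],[0,0,0,0,0,0,-1],[0,0,0,0,0,0,-1]]]' 35 >/dev/null
python3 g.py 490.6 -355.6 62 -6
python3 -m handwheel '[[[0,-20,0,0,0,0,-1],[0,-55,0,0,0,0,-1],[0,-95,0,0,0,0,-1],[0,-115,0,0,0,0,-1],[0,-120,0,0,0,0,-1]]]' 35 >/dev/null
python3 g.py 480 15 190 -6
```

```text
t 26.33 pos [ 490.6 -355.8   62.8] yaw [-90.2  -0.3  -5.7] gap 51.7 F [-0.1  0.  -0.4] q [-0.7  0.6  1.5  0.   1.1 -0.6]
togo tool mm [-0.   0.8  0.2]
rotvec deg [0.2 0.3 0.3]
t 26.75 pos [ 490.9 -356.2  187. ] yaw [-90.4  -0.6  -5.7] gap 51.5 F [ 0.5 -0.2 -2.3] q [-0.7  0.4  1.4  0.   1.3 -0.6]
togo tool mm [-47.8  -5.9 368.2]
rotvec deg [0.4 0.3 0.6]
```

```bash

python3 -m handwheel '[[[-48,-5,368,0,0,0,-1],[-48,-5,368,0,0,0,-1],[-48,-5,368,0,0,0,-1],[-48,-5,368,0,0,0,-1],[-48,-5,368,0,0,0,-1]]]' 35 >/dev/null
python3 -m handwheel '[[[-20,0,162,0,0,0,-1],[-20,0,162,0,0,0,-1],[-20,0,162,0,0,0,-1],[-20,0,162,0,0,0,-1],[-20,0,162,0,0,0,-1]]]' 35 >/dev/null
python3 g.py 594.6 15.9 140 -6
```

```text
t 27.58 pos [478.3  23.5 182.1] yaw [-90.3  -0.4  -5.5] gap 51.7 F [-0.9 -1.  -2.4] q [-0.   0.2  1.8 -0.   1.2  0.1]
togo tool mm [116.2  42.9   3.7]
rotvec deg [0.3 0.5 0.4]
```

```bash

python3 -m handwheel '[[[35,10,1,0,0.4,0,-1],[70,20,2,0,0.4,0,-1],[105,35,3.5,0,0.4,0,-1],[116,42,3.5,0,0.4,0,-1],[116,42,3.5,0,0.4,0,-1]]]' 35 >/dev/null
python3 -m handwheel '[[[0,0,0,0,0,0,-1],[0,0,0,0,0,0,-1]]]' 35 >/dev/null
python3 g.py 594.6 15.9 98 -6
```

```text
t 28.17 pos [593.6  15.5 135.3] yaw [-90.3   0.1  -5.9] gap 51.6 F [ 0.3  0.7 -2.5] q [-0.   0.5  1.5 -0.   1.2  0.1]
togo tool mm [ 1.  37.3  0.7]
rotvec deg [ 0.3  0.1 -0.1]
```

```bash

python3 -m handwheel '[[[1,15,0.7,0,0,0,-1],[1,25,0.7,0,0,0,-1],[1,33,0.7,0,0,0,-1],[1,37,0.7,0,0,0,-1],[1,37.2,0.7,0,0,0,-1]]]' 35 >/dev/null
python3 -m handwheel '[[[0,0,0,0,0,0,-1],[0,0,0,0,0,0,-1]]]' 35 >/dev/null
python3 g.py 594.6 15.9 97.8 -6
```

```text
t 28.75 pos [594.4  15.8  98.5] yaw [-90.3   0.   -5.9] gap 52.3 F [-0.   0.1 -1.9] q [-0.   0.5  1.5 -0.   1.1  0.1]
togo tool mm [0.2 0.7 0.1]
rotvec deg [ 0.3  0.1 -0. ]
```

```bash

python3 -m handwheel '[[[0,0.5,0,0,0,0,-1],[0,0.5,0,0,0,0,0.1],[0,0.5,0,0,0,0,0.5],[0,0.5,0,0,0,0,0.7],[0,0.5,0,0,0,0,0.7]]]' 35
python3 -m handwheel '[[[0,-40,0,0,0,0,0.8],[0,-80,0,0,0,0,1],[0,-120,0,0,0,0,1],[0,-140,0,0,0,0,1],[0,-140,0,0,0,0,1]]]' 35 >/dev/null
python3 g.py 560 -120 240 -6;python3 -c "
from h import *
grab('side','d7');grab('scene','s7')"
```

```text
clock: 29.17
eef_pos: [594.5, 15.8, 98.3]
eef_rot: [-1.576, 0.0, -0.103]
wrist_force: [-1.0, -0.8, -0.1]
finger_gap: 68.3
t 29.58 pos [596.1  16.6 244. ] yaw [-90.3  -0.5  -5.9] gap 93.9 F [0.6 0.7 0. ] q [-0.   0.4  1.3 -0.   1.4  0.1]
togo tool mm [ -21.9    4.4 -139.5]
rotvec deg [0.3 0.1 0.5]
```

View pics/s7.png

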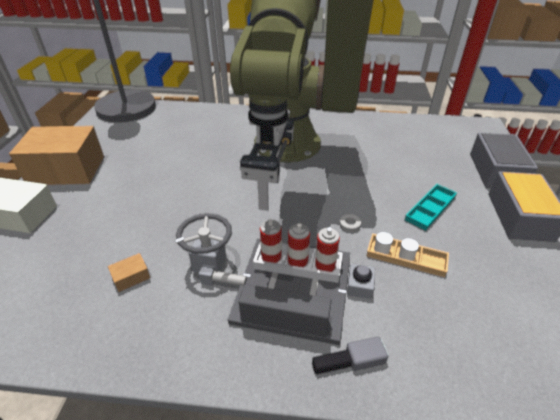

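View pics/d7.png

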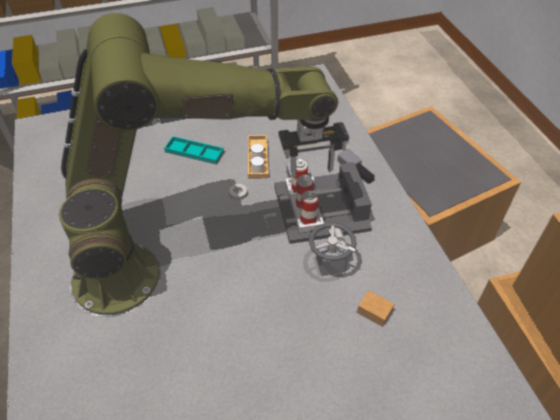

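```bash
python3 tray.py scene; python3 - <<'E'
from h import *
p,d,K,T=grab("scene");P=cloud(d,K,T)
q=P[(d>0)&(P[...,2]>38)&(P[...,2]<70)&(abs(P[...,0]-530)<90)&(P[...,1]>300)&(P[...,1]<500)]
q=q[q[:,2]>np.percentile(q[:,2],40)]
_,l,c=cv2.kmeans(q.astype(np.float32),2,None,(3,30,.1),5,0);print(c)
for k in (0,1):print(np.percentile(q[l[:,0]==k,2],[5,50,95]))
for c in [(594.6,15.9),(601.6,83.6),(608.6,151.3)]:
    m=(d>0)&(P[...,2]>137)&(P[...,2]<145)&(np.hypot(P[...,0]-c[0]-1,P[...,1]-c[1]-1.5)<35)
    print(np.median(P[m][:,2]),cv2.minEnclosingCircle(P[m][:,:2].astype(np.float32)))
E
```

```text
scene 1372 z [ 3.2 10.  23.8] rim rect ((530.11474609375, 365.7221984863281), (200.10409545898438, 71.98473358154297), 76.16670227050781)
  ymax pt [524.9 469.4  22.9] ymin [536.4 261.1  22.6] xmax [588.1 451.5  23.9] xmin [474.1 280.8  21.9]
[[514.6 310.1  50.2]
 [530.2 365.9  50.5]]
[49.1 50.  51.6]
[49.2 50.3 52.3]
141.30824203342138 ((595.1998291015625, 18.065610885620117), 25.47005271911621)
141.46421994294508 ((604.0368041992188, 83.82771301269531), 25.074417114257812)
141.47021888989354 ((611.2384033203125, 152.44537353515625), 24.959518432617188)
```

```bash
python3 g.py 600 -215 250 -6
python3 -m handwheel '[[[28,-5,-230,0,0,0,0],[28,-5,-230,0,0,0,-1],[28,-5,-230,0,0,0,-1],[28,-5,-230,0,0,0,-1],[28,-5,-230,0,0,0,-1]]]' 35 >/dev/null
python3 -m handwheel '[[[3,0,-22,0,0,0,-1],[3,0,-22,0,0,0,-1],[3,0,-22,0,0,0,-1],[3,0,-22,0,0,0,-1]]]' 35 >/dev/null
python3 g.py 600 -215 250 -6
python3 - <<'E'
from h import *
import pickle
p,d,K,T=grab("wrist","w8");P=cloud(d,K,T)
pickle.dump((p,d,K,T),open('w8.pkl','wb'))
m=(d>0)&(P[...,2]>100)&(P[...,2]<130)&(np.hypot(P[...,0]-607,P[...,1]+144)<90)
q=P[m];print(np.percentile(q[:,2],[5,50,95]));r=np.hypot(q[:,0]-607,q[:,1]+144)
print(cv2.minEnclosingCircle(q[r<75][:,:2].astype(np.float32)))
E
```

```text
t 29.78 pos [594.1  16.6 236.7] yaw [-90.3   0.1  -5.9] gap 93.8 F [ 0.3 -0.4  0.2] q [-0.   0.4  1.4 -0.   1.4  0.1]
togo tool mm [  29.5  -12.1 -229.8]
rotvec deg [ 0.3  0.1 -0.1]
t 30.53 pos [ 598.  -215.   239.8] yaw [-90.2   0.4  -5.8] gap 37.5 F [ 0.9  0.1 -0.1] q [-0.4  0.5  1.2 -0.   1.5 -0.3]
togo tool mm [  1.9 -10.2   0.1]
rotvec deg [ 0.2  0.1 -0.4]
[115.4 121.8 123.9]
((606.7088623046875, -144.23077392578125), 67.6454086303711)
```

View pics/w8.png

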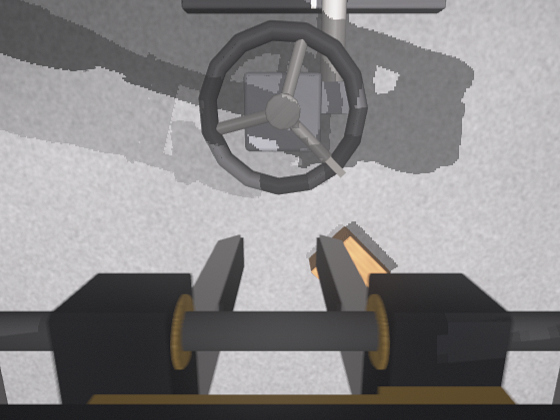

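```bash
cat > wh.py <<'E'
from h import *
# print tool shifts to phis (deg clockwise from bed x) at radius 33.5 from hub, TCP z
HX,HY=606.7,-144.2
s,R=st(); z=float(sys.argv[1])
for f in sys.argv[2:]:
    f=np.radians(float(f)+5.9); t=np.array([HX+33.5*np.cos(f),HY-33.5*np.sin(f),z]); print(np.degrees(f)-5.9,R.T@(t-s['eef_pos']))
E
cat > wang.py <<'E'
import pickle
from h import *
p,d,K,T=pickle.load(open('w8.pkl','rb'))
q=ray([[340,172],[283,110],[222,132],[300,43]],118,K,T);v=q[[0,2,3],:2]-[606.7,-144.2]
print(q,np.degrees(-np.arctan2(v[:,1],v[:,0]))-5.9)
E
python3 wang.py;python3 wh.py 200 -13
```

```text
[[ 648.5 -195.7  118. ]
 [ 606.9 -142.1  118. ]
 [ 556.7 -154.1  118. ]
 [ 624.5  -94.8  118. ]] [ 45.  162.9 -76.1]
t 30.58 pos [ 598.2 -214.5  240.3] yaw [-90.2   0.3  -5.8] gap 33.5 F [ 1.8 -0.5  0. ] q [-0.4  0.5  1.2 -0.   1.5 -0.3]
-13.0 [34.3 39.7 78.5]
```

```bash

python3 -m handwheel '[[[34,0,78,0,0,0,-1],[34,0,78,0,0,0,-1],[34,20,78,0,0,0,-1],[34,40,78,0,0,0,-1],[34,40,78,0,0,0,-1]]]' 20 >/dev/null
python3 -m handwheel '[[[0,0,0,0,0,0,-1],[0,0,0,0,0,0,-1],[0,0,0,0,0,0,-1]]]' 20 >/dev/null
python3 wh.py 106 -15
python3 -c "
from h import *
grab('wrist','w9');grab('scene','s9')"
```

```text
t 31.25 pos [ 638.9 -138.   196.8] yaw [-90.2   0.6  -5.6] gap 0.5 F [ 0.2 -0.8 -0.2] q [-0.3  0.6  1.2 -0.   1.4 -0.2]
-15.0 [ 2.  90.8 -0.5]
```

View pics/w9.png

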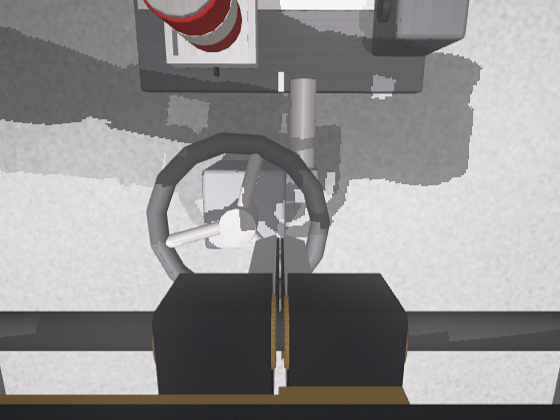

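```bash

python3 -m handwheel '[[[2,30,0,0,0,0,-1],[2,55,0,0,0,0,-1],[2,60,0,0,0,0,-1],[2,65,0,0,0,0,-1],[2,70,0,0,0,0,-1]]]' 20
python3 -m handwheel '[[[0,6,0,0,0,0,-1],[0,12,0,0,0,0,-1],[0,18,0,0,0,0,-1],[0,18,0,0,0,0,-1],[0,18,0,0,0,0,-1]]]' 20
python3 wh.py 106 -15 0 15 30 45 60
```

```text
clock: 31.77
eef_pos: [640.7, -138.9, 128.1]
eef_rot: [-1.575, 0.008, -0.099]
wrist_force: [0.1, 0.4, 1.0]
finger_gap: 0.3
clock: 32.18
eef_pos: [640.5, -139.0, 109.9]
eef_rot: [-1.575, 0.009, -0.099]
wrist_force: [0.0, 0.5, -0.4]
finger_gap: 0.5
t 32.18 pos [ 640.5 -139.   109.9] yaw [-90.2   0.5  -5.7] gap 0.5 F [ 0.   0.5 -0.4] q [-0.3  0.6  1.3 -0.   1.2 -0.2]
-15.0 [-0.7  3.9 -0. ]
0.0 [ 0.5  3.9 -8.7]
14.999999999999998 [ -0.7   4.  -17.3]
30.0 [ -4.1   4.  -25.4]
45.0 [ -9.5   4.1 -32.3]
60.00000000000001 [-16.4   4.2 -37.6]
```

```bash

python3 -m handwheel '[[[0.3,4,-5,0,0,0,-1],[0.3,4,-9,0,0,0,-1],[0,4,-13,0,0,0,-1],[-0.7,4,-17.3,0,0,0,-1],[-2,4,-21,0,0,0,-1]]]' 20
python3 wh.py 106 22 30 38 46 54 62 
```

```text
clock: 32.6
eef_pos: [636.7, -159.3, 106.1]
eef_rot: [-1.573, 0.008, -0.099]
wrist_force: [2.3, 6.9, -1.2]
finger_gap: 0.4
t 32.6 pos [ 636.7 -159.3  106.1] yaw [-90.1   0.5  -5.7] gap 0.4 F [ 2.3  6.9 -1.2] q [-0.3  0.6  1.3 -0.   1.2 -0.2]
22.0 [-0.3  0.1 -0.6]
30.0 [-2.4  0.1 -4.8]
38.0 [-5.   0.1 -8.7]
46.0 [ -8.1   0.2 -12.1]
54.0 [-11.7   0.2 -15.1]
62.00000000000002 [-15.7   0.2 -17.6]
```

Contact (about 7 N). Continue pushing.

```bash

python3 -m handwheel '[[[-2.4,0,-4.8,0,0,0,-1],[-5,0,-8.7,0,0,0,-1],[-8.1,0,-12.1,0,0,0,-1],[-11.7,0,-15.1,0,0,0,-1],[-15.7,0,-17.6,0,0,0,-1]]]' 20
python3 wh.py 106 70 78 86 94 102
```

```text
clock: 33.02
eef_pos: [619.9, -175.3, 106.6]
eef_rot: [-1.572, 0.006, -0.099]
wrist_force: [8.1, 5.0, -1.1]
finger_gap: 0.5
t 33.02 pos [ 619.9 -175.3  106.6] yaw [-90.1   0.3  -5.7] gap 0.5 F [ 8.1  5.  -1.1] q [-0.3  0.6  1.3 -0.   1.2 -0.2]
70.0 [-4.8  0.6 -1.9]
78.0 [-9.3  0.7 -3.1]
86.0 [-14.    0.7  -3.8]
94.0 [-18.6   0.7  -3.8]
102.0 [-23.3   0.8  -3.1]
```

```bash

python3 -m handwheel '[[[-4.8,0.5,-1.9,0,0,0,-1],[-9.3,0.7,-3.1,0,0,0,-1],[-14,0.7,-3.8,0,0,0,-1],[-18.6,0.7,-3.8,0,0,0,-1],[-23.3,0.8,-3.1,0,0,0,-1]]]' 20
python3 wh.py 106 110 118 126 134 142; python3 -c "
from h import *
grab('scene','s10')"
```

```text
clock: 33.43
eef_pos: [597.2, -176.8, 106.7]
eef_rot: [-1.573, 0.002, -0.099]
wrist_force: [7.2, -0.9, -0.8]
finger_gap: 0.2
t 33.43 pos [ 597.2 -176.8  106.7] yaw [-90.1   0.1  -5.7] gap 0.2 F [ 7.2 -0.9 -0.8] q [-0.3  0.6  1.4 -0.   1.2 -0.2]
110.00000000000001 [-5.3  0.7  1.9]
118.0 [-9.6  0.7  3.8]
126.0 [-13.6   0.7   6.3]
134.0 [-17.1   0.8   9.3]
142.0 [-20.2   0.8  12.8]
```

View pics/s10.png

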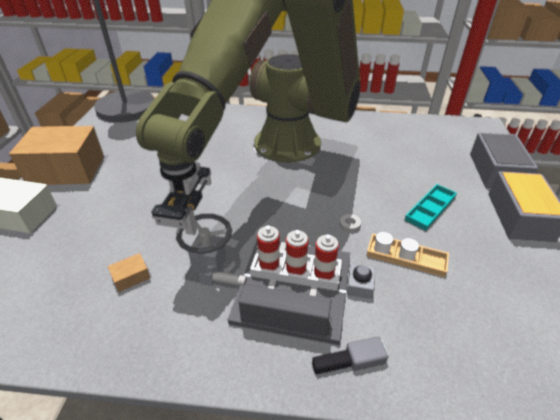

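Works; the carriage has moved in with the cans standing. Continue.

```bash

python3 -m handwheel '[[[-5.3,0.7,1.9,0,0,0,-1],[-9.6,0.7,3.8,0,0,0,-1],[-13.6,0.7,6.3,0,0,0,-1],[-17.1,0.8,9.3,0,0,0,-1],[-20.2,0.8,12.8,0,0,0,-1]]]' 20
python3 wh.py 106 150 158 166 174 182
```

```text
clock: 33.9
eef_pos: [578.0, -162.7, 106.5]
eef_rot: [-1.574, 0.001, -0.1]
wrist_force: [4.5, -3.8, 0.4]
finger_gap: 0.5
t 33.9 pos [ 578.  -162.7  106.5] yaw [-90.2   0.1  -5.7] gap 0.5 F [ 4.5 -3.8  0.4] q [-0.3  0.5  1.5 -0.   1.1 -0.2]
150.0 [-2.3  0.5  4.6]
158.0 [-4.4  0.5  8.8]
166.0 [-5.8  0.5 13.3]
174.0 [-6.6  0.5 17.9]
182.0 [-6.8  0.5 22.6]
```

```bash

python3 -m handwheel '[[[-2.3,0.5,4.6,0,0,0,-1],[-4.4,0.5,8.8,0,0,0,-1],[-5.8,0.5,13.3,0,0,0,-1],[-6.6,0.5,17.9,0,0,0,-1],[-6.8,0.5,22.6,0,0,0,-1]]]' 20
python3 wh.py 106 188 194 200 206
cat > wheel.py <<'E'
from h import *
# white index on rim + carriage rim/pointer from given camera
n,name=sys.argv[1:3]
p,d,K,T=grab(n,name);P=cloud(d,K,T)
cv2.imwrite(f"pics/{name}z.png",cv2.resize(p[:,:,::-1],None,fx=1.4,fy=1.4))
m=(d>0)&(P[...,2]>46)&(P[...,2]<55)&(abs(P[...,0]-640)<90)&(abs(P[...,1]-84)<125)
q=P[m];print('rim',len(q),cv2.minAreaRect(q[:,:2].astype(np.float32)))
E
python3 wheel.py scene s11
```

```text
clock: 34.32
eef_pos: [573.8, -141.3, 106.6]
eef_rot: [-1.577, -0.001, -0.101]
wrist_force: [0.3, -9.7, 0.3]
finger_gap: 0.2
t 34.32 pos [ 573.8 -141.3  106.6] yaw [-90.3  -0.   -5.8] gap 0.2 F [ 0.3 -9.7  0.3] q [-0.3  0.5  1.5 -0.   1.1 -0.2]
188.0 [-0.2  0.6  5.2]
194.0 [0.5 0.6 8.6]
200.0 [ 1.5  0.6 11.9]
206.0 [ 2.9  0.5 15.2]
rim 710 ((648.5301513671875, 80.2348403930664), (210.28489685058594, 78.05918884277344), 83.95176696777344)
```

View pics/s11.png

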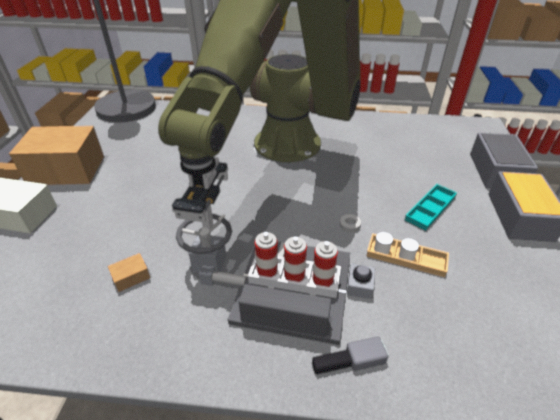

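```bash

python3 -m handwheel '[[[-0.2,0.5,4,0,0,0,-1],[0.5,0.5,8,0,0,0,-1],[1.5,0.5,12,0,0,0,-1],[2.9,0.5,15.2,0,0,0,-1],[2.9,0.5,15.2,0,0,0,-1]]]' 20
python3 wh.py 106 206 210 214 218
python3 wheel.py scene s12; python3 wheel.py side d12
```

```text
clock: 34.78
eef_pos: [577.9, -125.6, 105.9]
eef_rot: [-1.576, 0.001, -0.1]
wrist_force: [-3.0, -1.9, 1.2]
finger_gap: 0.6
t 34.78 pos [ 577.9 -125.6  105.9] yaw [-90.3   0.1  -5.8] gap 0.6 F [-3.  -1.9  1.2] q [-0.3  0.5  1.5 -0.   1.1 -0.2]
206.0 [ 0.5 -0.1 -0.8]
210.0 [ 1.6 -0.1  1.2]
214.0 [ 2.8 -0.1  3.2]
218.0 [ 4.2 -0.1  5.1]
rim 717 ((657.0569458007812, 79.5333251953125), (209.86045837402344, 77.94267272949219), 83.92915344238281)
rim 15 ((676.8419189453125, -6.996549606323242), (46.64152145385742, 14.783467292785645), 64.76301574707031)
```

```bash

python3 -m handwheel '[[[1.6,0,1.2,0,0,0,-1],[2.8,0,3.2,0,0,0,-1],[2.8,0,3.2,0,0,0,-1],[2.8,0,3.2,0,0,0,-1]]]' 20
python3 wheel.py scene s13; python3 wh.py 106 190 200 
```

```text
clock: 35.22
eef_pos: [580.8, -122.8, 105.9]
eef_rot: [-1.576, 0.001, -0.1]
wrist_force: [-1.2, -2.1, 2.0]
finger_gap: 0.2
rim 733 ((659.5938720703125, 79.23411560058594), (210.14801025390625, 79.0899658203125), 83.71595001220703)
t 35.27 pos [ 580.8 -122.8  105.9] yaw [-90.3   0.1  -5.8] gap 0.5 F [-1.5 -2.6  0.5] q [-0.3  0.5  1.5 -0.   1.1 -0.2]
190.0 [ -5.1  -0.1 -12.8]
200.0 [-3.6 -0.1 -7.1]
```

```bash

python3 -m handwheel '[[[-3,0,-6,0,0,0,-1],[-3,-20,-6,0,0,0,-1],[-3,-60,-6,0,0,0,-1],[-3,-100,-6,0,0,0,-1],[-3,-130,-6,0,0,0,-1]]]' 20
python3 g.py 600 -165 240 -6
```

```text
clock: 35.68
eef_pos: [577.6, -128.1, 239.2]
eef_rot: [-1.576, -0.002, -0.1]
wrist_force: [0.4, -0.2, 0.2]
finger_gap: 0.8
t 35.68 pos [ 577.6 -128.1  239.2] yaw [-90.3  -0.1  -5.8] gap 0.8 F [ 0.4 -0.2  0.2] q [-0.3  0.4  1.4 -0.   1.4 -0.2]
togo tool mm [ 26.   -0.6 -34.4]
rotvec deg [0.3 0.2 0.1]
```

```bash

python3 -m handwheel '[[[26,0,-42,0,0,0,-1],[26,0,-62,0,0,0,-1],[26,0,-62,0,0,0,-1],[26,0,-62,0,0,0,-1]]]' 20 >/dev/null
python3 -m handwheel '[[[0,0,0,0,0,0,-1],[0,0,0,0,0,0,-1]]]' 20 >/dev/null
python3 wheel.py wrist w14
```

```text
rim 177 ((646.9947509765625, -26.507164001464844), (1.2043194770812988, 73.01185607910156), 84.24340057373047)
```

View pics/w14z.png

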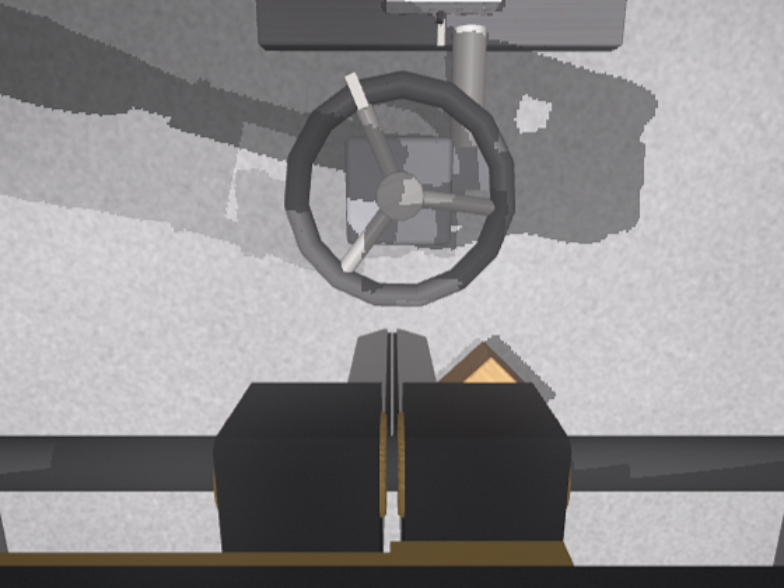

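```bash
python3 - <<'E'
from h import *
p,d,K,T=grab("wrist")
h,v1,v2,v3=ray(np.array([[400,195],[351,75],[348,268],[495,210]])/1.4,119,K,T)
print(h)
for v in (v1,v2,v3):
    w=v-np.array([606.7,-144.2,0]); print(np.degrees(-np.arctan2(w[1],w[0]))-5.9)
# pointer vs line
a=ray(np.array([[440,15]])/1.4,40,K,T);b=ray(np.array([[441,35]])/1.4,22,K,T);print(a,b)
u=np.array([np.cos(np.radians(5.9)),-np.sin(np.radians(5.9))]);print((b-a)[:,:2]@u)
g=cv2.resize(p[0:40,240:400,::-1],None,fx=5,fy=5,interpolation=0);cv2.imwrite('pics/z15.png',g)
E
```

```text
[ 606.7 -142.8  119. ]
-112.53303234761343
126.68108834448122
7.288610148504683
[[645.7 -32.1  40. ]] [[647.4 -40.4  22. ]]
[2.6]
```

View pics/z15.png

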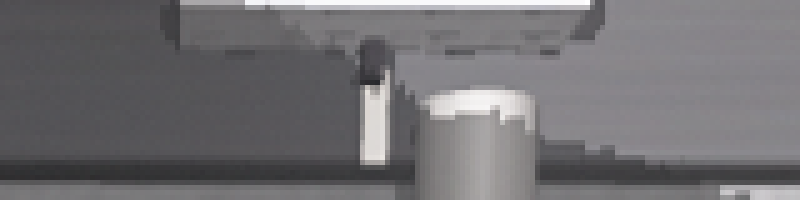

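```bash
python3 g.py 620 180 240 -6
python3 -m handwheel '[[[-20,0,367,0,0,0,-1],[-20,0,367,0,0,0,-1],[-20,0,367,0,0,0,-1],[-20,0,367,0,0,0,-1],[-20,0,367,0,0,0,-1]]]' 20 >/dev/null
python3 g.py 620 180 240 -6
```

```text
t 36.28 pos [ 597.  -192.9  239.2] yaw [-90.2  -0.1  -5.8] gap 0.6 F [-0.1  0.8  0.4] q [-0.4  0.5  1.2 -0.   1.4 -0.3]
togo tool mm [-14.8  -2.4 373.3]
rotvec deg [0.2 0.2 0.1]
t 36.7 pos [606.3  17.  238.6] yaw [-90.2  -0.1  -5.8] gap 0.7 F [ 0.4 -0.2  0.8] q [-0.   0.4  1.3 -0.   1.4  0.1]
togo tool mm [ -2.7  -2.1 163.5]
rotvec deg [0.2 0.2 0.1]
```

```bash

python3 -m handwheel '[[[-3,-2,163,0,0,0,-1],[-3,-2,163,0,0,0,-1],[-3,-2,163,0,0,0,-1],[-3,-2,163,0,0,0,-1],[-3,-2,163,0,0,0,-1]]]' 20 >/dev/null
python3 -m handwheel '[[[0,0,0,0,0,0,-1],[0,0,0,0,0,0,-1]]]' 20 >/dev/null
python3 - <<'E'
from h import *
p,d,K,T=grab("wrist","w16");P=cloud(d,K,T)
m=(d>0)&(np.hypot(P[...,0]-636,P[...,1]-237)<30)&(P[...,2]>45)
q=P[m];print(np.percentile(q[:,2],[5,25,50,75,95]));q=q[q[:,2]>np.percentile(q[:,2],90)-3]
print(len(q),np.median(q,0),cv2.minEnclosingCircle(q[:,:2].astype(np.float32)))
E
python3 g.py 637 237 95 -6
```

```text
[ 54.4 344.8 352.8 354.1 364.7]
9770 [631.4 213.6 354.1] ((627.7379150390625, 214.88177490234375), 18.369213104248047)
t 37.33 pos [618.5 186.5 239.7] yaw [-90.2  -0.1  -5.4] gap 0.6 F [ 0.2 -0.2 -0.1] q [ 0.2  0.5  1.2 -0.   1.5  0.3]
togo tool mm [ 13.4 144.6  52.5]
rotvec deg [0.2 0.6 0.1]
```

View pics/w16.png

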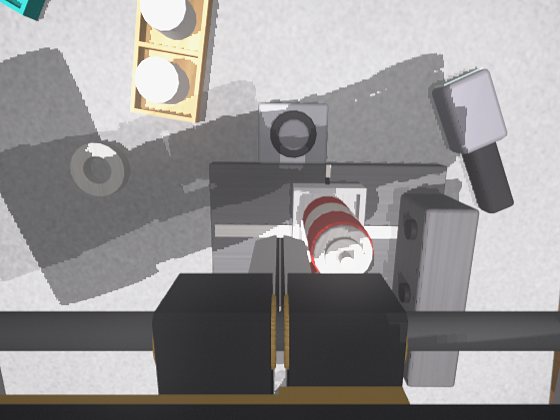

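```bash
python3 - <<'E'
from h import *
p,d,K,T=grab("wrist");P=cloud(d,K,T)
v,u=np.mgrid[:420,:560]
m=(d>0)&(np.hypot(u-293,v-134)<13);print(np.median(P[m],0))
m=(d>0)&(np.hypot(u-293,v-134)<40)&(P[...,2]>57);q=P[m];print(len(q),np.percentile(q[:,2],[5,50,95]),cv2.minEnclosingCircle(q[:,:2].astype(np.float32)))
E
python3 g.py 637 237 95 -6
```

```text
[635.9 237.9  63.2]
767 [60.9 63.  64.4] ((635.726318359375, 239.1397705078125), 14.879524230957031)
t 37.38 pos [618.7 185.8 239.8] yaw [-90.2  -0.1  -5.4] gap 0.4 F [ 1.  -0.6  0.8] q [ 0.2  0.5  1.2 -0.   1.5  0.3]
togo tool mm [ 13.1 144.7  53.1]
rotvec deg [0.2 0.6 0.1]
```

```bash
python3 g.py 635.9 238.5 100 -6
python3 -m handwheel '[[[12,0,30,0,0,0,-1],[12,40,54,0,0,0,-1],[12,80,54,0,0,0,-1],[12,115,54,0,0,0,-1],[12,135,54,0,0,0,-1]]]' 20
python3 -m handwheel '[[[0,4,0,0,0,0,-1],[0,4,0,0,0,0,-1],[0,4,0,0,0,0,-1]]]' 20
python3 g.py 635.9 238.5 76 -6
```

```text
t 37.38 pos [618.7 185.8 239.8] yaw [-90.2  -0.1  -5.4] gap 0.4 F [ 1.  -0.6  0.8] q [ 0.2  0.5  1.2 -0.   1.5  0.3]
togo tool mm [ 11.9 139.7  54.5]
rotvec deg [0.2 0.6 0.1]
clock: 37.8
eef_pos: [634.5, 236.5, 99.8]
eef_rot: [-1.576, 0.003, -0.096]
wrist_force: [-0.8, 0.4, -0.1]
finger_gap: 0.5
clock: 38.05
eef_pos: [635.2, 235.8, 97.3]
eef_rot: [-1.575, 0.002, -0.097]
wrist_force: [-0.9, -0.0, 0.3]
finger_gap: 0.6
t 38.05 pos [635.2 235.8  97.3] yaw [-90.2   0.1  -5.6] gap 0.6 F [-0.9 -0.   0.3] q [ 0.3  0.7  1.2 -0.   1.2  0.4]
togo tool mm [ 0.5 21.3  2.8]
rotvec deg [ 0.3  0.4 -0.1]
```

```bash

python3 -m handwheel '[[[0.5,10,2.8,0,0,0,-1],[0.5,18,2.8,0,0,0,-1],[0.5,22,2.8,0,0,0,-1],[0.5,25,2.8,0,0,0,-1],[0.5,27,2.8,0,0,0,-1]]]' 20
python3 -m handwheel '[[[0,2,0,0,0,0,-1],[0,4,0,0,0,0,-1],[0,4,0,0,0,0,-1]]]' 20
```

```text
clock: 38.47
eef_pos: [635.8, 238.4, 69.9]
eef_rot: [-1.575, 0.002, -0.097]
wrist_force: [-2.0, -0.4, 2.2]
finger_gap: 0.4
clock: 38.72
eef_pos: [635.9, 238.4, 66.0]
eef_rot: [-1.575, 0.002, -0.097]
wrist_force: [-1.8, -0.3, 3.8]
finger_gap: 0.3
```

```bash

python3 -m handwheel '[[[0,1,0,0,0,0,-1],[0,2,0,0,0,0,-1],[0,2,0,0,0,0,-1]]]' 20
python3 -m handwheel '[[[0,1,0,0,0,0,-1],[0,1,0,0,0,0,-1]]]' 20
```

```text
clock: 38.97
eef_pos: [636.0, 238.5, 64.3]
eef_rot: [-1.575, 0.001, -0.097]
wrist_force: [-2.5, 0.7, 4.2]
finger_gap: 0.1
clock: 39.13
eef_pos: [636.0, 238.5, 64.3]
eef_rot: [-1.575, 0.001, -0.097]
wrist_force: [-5.0, -2.4, 9.5]
finger_gap: 0.5
```

Bottomed out (force 9.5 N without further travel). Retract and check everything.

```bash

python3 -m handwheel '[[[0,-10,0,0,0,0,-1],[0,-40,0,0,0,0,-1],[0,-80,0,0,0,0,-1],[0,-120,0,0,0,0,-1],[0,-160,0,0,0,0,-1]]]' 20 >/dev/null
python3 -m handwheel '[[[-90,-50,0,0,0,0,-1],[-90,-50,0,0,0,0,-1],[-90,-50,0,0,0,0,-1],[-90,-50,0,0,0,0,-1],[-90,-50,0,0,0,0,-1]]]' 20
python3 wheel.py scene s17; python3 tray.py scene; python3 - <<'E'
from h import *
grab("side","d17")
p,d,K,T=grab("scene");P=cloud(d,K,T)
for c in [(652,11),(659,79),(666,147)]:
    m=(d>0)&(P[...,2]>137)&(P[...,2]<145)&(np.hypot(P[...,0]-c[0]-1,P[...,1]-c[1]-1.5)<33)
    print(np.median(P[m][:,2]),cv2.minEnclosingCircle(P[m][:,:2].astype(np.float32)))
E
```

```text
clock: 39.97
eef_pos: [546.3, 248.2, 277.8]
eef_rot: [-1.574, -0.001, -0.096]
wrist_force: [0.1, 0.7, -0.8]
finger_gap: 0.1
rim 738 ((659.3255004882812, 79.20643615722656), (209.96327209472656, 78.84489440917969), 84.10797882080078)
scene 1352 z [ 3.2  9.7 23.8] rim rect ((531.5211791992188, 365.35540771484375), (200.7135772705078, 71.54541015625), 76.76934051513672)
  ymax pt [524.  469.9  21.9] ymin [535.8 261.3  21.9] xmax [587.  445.   21.8] xmin [477.3 283.3  21.5]
141.49936768400028 ((652.0624389648438, 10.810920715332031), 24.403169631958008)
141.38305816189205 ((659.4446411132812, 77.72929382324219), 25.404001235961914)
141.2528595664075 ((667.0698852539062, 146.07740783691406), 25.68007469177246)
```

View pics/s17.png

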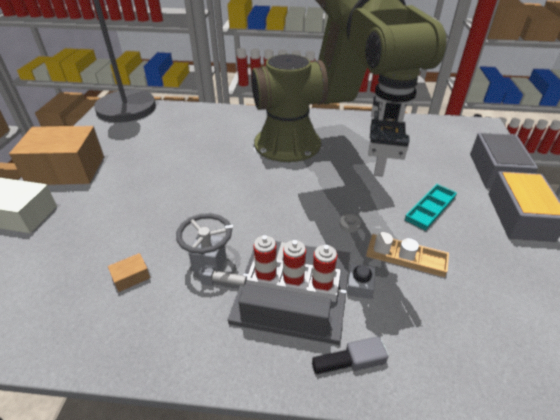

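View pics/d17.png

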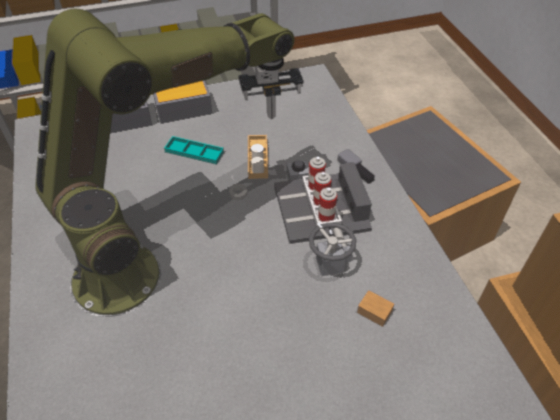

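```bash
python3 -c "
from cell import order
print(order.sign_off())"
```

```text
the job is handed in; nothing more can be done
None
```

The job is finished and handed in at about 40 s of the allowed 210 s. All my final checks passed; no verdict is reported on hand-in.

- **Caps:** two of the three cans had caps, and both caps are in the wooden tray. Their tops read about 50 mm, as expected for caps resting on the tray floor. The tray was knocked about 3 cm aside mid-run with the arm away from it, and both caps stayed inside.
- **Cans:** all three stand upright in separate carriage pockets. Their shoulders read about 141 mm, as expected.
- **Handwheel:** I wound it clockwise by pushing a spoke with the closed fingers instead of gripping the rim. It stands at about 4.31 rad by the white index and 4.34 rad by how far the carriage moved. The carriage pointer was within about 2.6 mm of the set line, against the 4 mm allowed.
- **Start button:** I pressed it to its stop (9.5 N) after the carriage was at the line, then backed the arm off into free space. I saw no further carriage movement.
- **Left alone:** the carton and the bearing ring were not touched and looked unmoved in the last pictures. I did not measure their positions.

The two fixed cameras disagreed by 4–7 mm on position. I used the wrist camera for the grasps and for the tray, wheel and button positions, because its measured sizes matched the given ones.

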